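# Fit a cartridge fuse in a sprung-lid fuse box

## Task

Press the thumb latch on the front of the grey fuse box so that its sprung lid pops open, push the thick cartridge fuse gently but fully home, upright, into the bore of the holder inside, then press the lid down until the latch snaps and it stays shut. Use only light force on the box, lid and fuse, and leave the other small things where they are.

Things in the scene. Friction and masses are not known exactly. Their poses are not given: they have to be found in the camera images.
- latch_pad (a point): Over the middle of the black thumb pad, a 42 x 38 mm (x by y) level tongue on the box's front (-x side); the box's axes. 36 mm in front of the box front, 40 mm above the bench, 12 mm from the pad's free edge, 20 mm in front of the hook. The pad is clamped up to 5 mm higher or lower than this point, not measured: press down by feel. It sinks 4 mm under 3 to 7 N, the lid lets go, hard stop at 5 mm.
- latch (a joint): Angle of the rocker latch (pad and hook in one), rad: 0 at rest (sprung to it), about 0.12 when the hook lets the lid go, 0.17 at its hard stop. When the lid is pressed shut, the lip pushes the hook aside (about 0.1) and it springs back to 0 as it snaps over.
- lid (a joint): Opening angle of the sprung lid about its hinge, rad: 0 shut (up to 0.015 while latched), 1.6 fully open, where its spring holds it. Swinging it takes 1 to 3 N at its front edge, the snap at the end 4 to 9 N there. It stops hard at -0.015.
- lid_front (a point): Middle of the upper front edge of the grey hood lid, on its outer top face; moves and turns with the lid. The lid is 100 mm long (box's x, hinge to front), 120 mm wide, 26 mm high, hollow below, walls 4 mm. Shut, this point lies 76 mm above the bench. Open, the top face looks to the back (+x) of the box.
- lid_hinge (a point): Middle of the lid's hinge line, along the box's y at the back (+x) upper edge of the box base: 50 mm above the bench, 100 mm behind the box front. Its axes turn with the lid.
- case: Grey fuse box, fixed to the bench, base 100 x 120 x 50 mm (x by y by z); origin at the centre of its underside on the bench, x pointing from the latch side to the hinge side (roughly away from the robot), z up. Its yaw varies.
- fuse_center (a point): Centre of the thick cartridge fuse: white ceramic cylinder with steel end caps, diameter 22 mm, 58 mm long, 40 to 80 g, standing upright on the bench; this point is half-way up (29 mm above its foot). Both ends are alike. Fully home it stands 18 mm out of the box's upper face, so this point is 11 mm below holder_mid.
- thin_fuse_center (a point): Centre of another cartridge fuse, thinner (diameter 14 mm, 51 mm long), standing upright: a bystander, leave it.
- knob_cap_center (a point): Centre of a loose black knob cap, 34 mm across and 30 mm high, standing on the bench: a bystander, leave it.
- block_center (a point): Centre of a loose black contact block, 30 x 45 x 35 mm: a bystander, leave it.
- driver_mid (a point): Origin of a loose screwdriver 190 mm long lying on the bench: a bystander, leave it.
- latch_hook (a point): Top of the black latch's upright hook, 18 mm wide, that stands between thumb pad and lid and holds a lip on the lid's front (lip 30 mm wide, sticking out 6 mm); moves with the latch.
- holder_mid (a point): Middle of the 50 x 60 mm opening in the box's upper face (under the lid), 50 mm above the bench, 12 mm to -x of the box centre; the box's axes. A white fuse holder is clamped in it on a rail: the axis of its upright bore stands anywhere within 14 mm of this point along the box's y (0 along x), and that is not measured: look, or feel with the fuse's foot on the holder's flat top.
- holder_floor (a point): Point 40 mm below holder_mid, 10 mm above the bench, level with the flat floor of the holder's bore. Bore: diameter 24 mm, 1 mm lead-in, mouth level with holder_mid (0.5 mm lower). A copper spring contact bulges 3 mm into it at its +x side, 5 to 23 mm above the floor: the fuse stops on it and must be pushed past with 3 to 12 N down to the floor.
Mind the look-alikes: they are no part of the job. Leave any turquoise or yellow look-alike of the case alone.

How it is judged:
On the way, in this order (a step that is already met when the one before it is completed fails the run):
1. the thumb latch is pressed down by the robot while the lid is still shut (value of joint latch above 0.07 rad and contact force between the fingers and case above 1 N and value of joint lid below 0.2 rad).
2. the lid has popped fully open (value of joint lid above 1.3 rad), for 0.2 s.
3. the thick fuse is fully home in the bore, with the lid still open (z of fuse_center in the frame of holder_mid below -0.0085 m and horizontal distance between fuse_center and holder_mid below 0.017 m and value of joint lid above 0.8 rad), for 0.2 s.
At the end, for the whole second after the job is handed in: The lid is shut (under 0.04 rad) and held by the latch, which is back at rest (under 0.05 rad); the thick fuse stands in the bore, fully home within 2.5 mm of the floor (its centre within 17 mm sideways of holder_mid, wherever the bore stands), at rest (value of joint lid below 0.04 rad and value of joint latch below 0.05 rad and z of fuse_center in the frame of holder_mid below -0.0085 m and horizontal distance between fuse_center and holder_mid below 0.017 m and linear speed of fuse below 0.02 m/s); the robot touches nothing.
It fails at once if the robot's fingers press on the fuse box, its lid or its latch with more than 35 N (contact force between the fingers and case above 35 N).
It fails at once if another part of the arm presses on the fuse box with more than 35 N (contact force between the arm and case above 35 N).
It fails at once if the fuse is forced against the box with more than 60 N (contact force between fuse and case above 60 N).
It fails at once if a bystander (thin fuse, knob cap, contact block or screwdriver) is moved by more than 25 mm (distance of any of thin_fuse_center, knob_cap_center, block_center, driver_mid from where it was at the start of the episode above 0.025 m).
It also fails if it takes over 72 s, if anything falls off the work surface, if the arm or the gripper's body presses on something with over 40 N, if the wrist force passes 120 N, or if a joint passes its speed limit or range.

## Robot

A 7-joint arm with a two-finger parallel gripper is mounted at the origin on the work surface. World frame = base frame: x ahead of the robot, y to its left, z up, the work surface at z = 0. Lengths are in m, angles in rad, forces in N, time in s.
With the tool pointing down it reaches from about 0.425 to 0.875 m from the base axis. Payload 4.7 kg.
Tool frame: the origin (TCP) lies on the centre line of the jaws, within the pads' length; the fingertips stand 14 mm ahead of it and the grasp point (between the pads) lies 5 mm behind it; z points along the fingers, y is the direction in which the jaws open and shut (so a half turn about z gives the same grasp; the last joint's range is limited). The gripper opens to 87 mm and grips with 3 to 60 N. Pads are 19 mm wide; open, the fingers measure 117 mm over their backs; the gripper's body (75 mm by 190 mm) begins 51 mm behind the grasp point.
Start: joints at [0.014, 0.321, -0.07, 1.45, 0.023, 1.371, -0.057], TCP at [0.65, -0, 0.237] pointing down, gripper open.
Joint ranges: [-2.86, 2.86], [-0.3, 2.09], [-1.38, 1.24], [0.06, 2.45], [-1.56, 4.7], [0.09, 2.05], [-2.69, 2.69]. Speed limits (rad/s): [2.57, 2.57, 3.14, 3.14, 3.14, 3.14, 3.14].

## Interface

Orientations are given as a rotation vector (axis times angle).
In Python, from bench import ctrl, optics, models gives the robot as it stands. The module is installed in compiled form; this text tells all that it offers.
- The arm moves only by the tool arm_command, never from a script. Its argument "motion" is a list of rows, each a list of 3 entries, a list of its own where there are three numbers: the shift along the tool's x, y, z in mm, then the turn, a rotation vector about the tool's x, y, z in degrees, then the closure, from 0 (fully open) to 1 (shut). In form: [[[x, y, z], [ax, ay, az], claw], ...]. A call has 1 to 8 rows; each row shifts and turns the commanded pose from where the row before left it, along the tool's axes as they then stand; what a row does not reach is not made up. A row lasts 1/12 s, in which the tool goes at most 41.7 mm and 7.16 degrees, less where a joint would pass 70% of its speed; a pose out of reach is approached as far as the arm can. A call with a gripper value outside its range is refused whole. The fingers move at their own pace and stop on an object; "force" is the grip in N (left out, the last holds). Time passes only in rows, so rows that do not move let the fingers close. It gives the time, the measured TCP pose, the force and the opening at its end, in the units of the state.
- ctrl.get_state(): the state, without advancing time (a new reading comes with each control period).
- optics.get_image(name): name is "scene" or "side" or "wrist"; returns (picture, depth): 420x560x3 uint8, blue, green, red; 420x560 float32, m along the optical axis (not along the pixel's ray), 0 where there is no reading.
- optics.camera_model(name): a dict with "fovy" (degrees; the focal length in pixels is half the picture's height over the tangent of half this angle, whatever the lens; pixels are square), "cx", "cy" (the principal point, pixels), "rvec" (rotation vector, rad) and "tvec" (3), from world to camera coordinates, as OpenCV has them; the wrist camera has in their place "mount" (4x4, takes a point from camera to tool coordinates, whose origin is the TCP and whose axes are the flange's). Camera axes: x right, y down, z forward; pixel columns grow to the right and rows downward; lengths in m; the calibration is good to about 2 mm. The wrist camera is an equidistant fisheye: a pixel r from the principal point sees the ray r / f radians off the axis. A picture is of the moment at which its call begins: read the wrist's pose just before it. camera_model takes no time and is no camera call.
- ctrl.close_job(): hands the job in, once; it reports no verdict.
Trained networks look in the newest picture that a camera, given by its name, has taken for a name from the list of things; names that differ only in an ending like _2 or _b are one class to them, and where a whole thing is asked for, a point or a joint stands for the part that bears it (a point fixed in the world has none). Each returns a list of dicts, best first, with "conf" (0 to 1); they miss things now and then, are a little off and sometimes report something else, mostly with a low value. They report only what shows in the picture. A call takes as long as a camera call. They do not tell look-alikes from the thing itself.
- models.search_frame(camera, target): "location" ([x, y, z] in m, in the coordinates of the camera as it stood for that picture, good to about 4 mm: the middle of the surface that is visible of it).
- models.silhouettes(camera, target): "pixels" (420x560 bool, what is visible of it).
The state is a dict: "time": time; "joint_positions": joint angles; "qd": joint speeds; "joint_torque": joint torques, N m; "position": TCP position; "tool_rot": TCP orientation; "ft_force": force on the tool from outside, world axes, zero at the start; "torque": the same for the moment, N m; "grip_width": opening from 0.0 (shut) to 1.0 (fully open).
Only numpy, scipy, OpenCV 4.12 (cv2) and the standard library are available. Lean on these libraries where they do the work, as an engineer would, in place of code of your own. Each camera call takes 0.05 s, during which the arm holds its last target.

## Working session

There is one attempt and no reset: what is moved stays moved. The work goes in short steps, Python scripts to look and compute and a tool call to move; the robot and the scene stay as the last step left them, time stands still between calls to the robot, and variables do not carry over. Pictures are saved under pics/ and viewed, and the job is handed in when it is done.

Besides the shell and the picture viewer there is one more tool, called after ">>>" by a JSON object that holds its "api" and its "payload", one argument or row to a line. arm_command: Moves the arm, as the interface text tells. Its arguments: {"type":"object","properties":{"motion":{"type":"array","items":{"type":"array"}},"force":{"type":"number"}},"required":["motion"]}

```bash
mkdir -p pics
cat > h.py <<'E'
import numpy as np, cv2
from scipy.spatial.transform import Rotation as R
from bench import ctrl, optics, models
def K(name):
    m=optics.camera_model(name); f=210/np.tan(np.radians(m['fovy'])/2); return m,f
def cam2world(name,p,st=None):
    m,f=K(name); p=np.atleast_2d(np.asarray(p,float))
    if name=='wrist':
        st=st or ctrl.get_state(); T=np.array(m['mount']); q=p@T[:3,:3].T+T[:3,3]
        return R.from_rotvec(st['tool_rot']).apply(q)+np.array(st['position'])
    r=R.from_rotvec(np.ravel(m['rvec'])); return r.inv().apply(p-np.ravel(m['tvec']))
def pix2cam(name,u,v,d):
    m,f=K(name); x=(np.asarray(u,float)-m['cx']);y=(np.asarray(v,float)-m['cy']); d=np.asarray(d,float)
    if name=='wrist':
        r=np.hypot(x,y)+1e-9; t=r/f; s=np.tan(t)/r; return np.stack([x*s*d,y*s*d,d],-1)
    return np.stack([x/f*d,y/f*d,d],-1)
def pix2world(name,u,v,d,st=None): return cam2world(name,pix2cam(name,u,v,d),st)
def world2pix(name,p,st=None):
    m,f=K(name); p=np.atleast_2d(np.asarray(p,float))
    if name=='wrist':
        st=st or ctrl.get_state(); T=np.array(m['mount'])
        q=R.from_rotvec(st['tool_rot']).inv().apply(p-np.array(st['position'])); c=(q-T[:3,3])@T[:3,:3]
        rr=np.hypot(c[:,0],c[:,1]); t=np.arctan2(rr,c[:,2]); s=f*t/(rr+1e-9)
        return np.stack([m['cx']+c[:,0]*s,m['cy']+c[:,1]*s],-1)
    c=R.from_rotvec(np.ravel(m['rvec'])).apply(p)+np.ravel(m['tvec'])
    return np.stack([m['cx']+f*c[:,0]/c[:,2],m['cy']+f*c[:,1]/c[:,2]],-1)
E
cat > look.py <<'E'
from h import *
import sys
tag=sys.argv[1]
for n in sys.argv[2:]:
    st=ctrl.get_state(); im,d=optics.get_image(n); np.savez(f'pics/{tag}_{n}.npz',im=im,d=d,pos=st['position'],rot=st['tool_rot']); cv2.imwrite(f'pics/{tag}_{n}.png',im)
print(ctrl.get_state())
E
python3 look.py a scene side wrist
```

```text
{'time': 0.15, 'joint_positions': array([ 0.01406712,  0.32167   , -0.07010319,  1.45138153,  0.02262495,
        1.37078359, -0.05692835]), 'qd': array([-0.00137413, -0.00082948, -0.00011446, -0.00282832,  0.00134131,
        0.00053968,  0.00047931]), 'joint_torque': array([ 2.16972071e-04, -4.91794288e+01, -4.04079035e-01, -3.12878716e+01,
       -6.39387709e-02,  4.04033612e-02,  9.90178205e-05]), 'position': array([ 6.49613233e-01, -2.06003608e-05,  2.35708316e-01]), 'tool_rot': array([-2.22071003e+00, -2.22082347e+00,  1.72682515e-03]), 'ft_force': array([0.01845537, 0.04776062, 0.53566335]), 'torque': array([ 0.02158202,  0.06418737, -0.00898306]), 'grip_width': 0.9984279687404034}
```

View pics/a_scene.png

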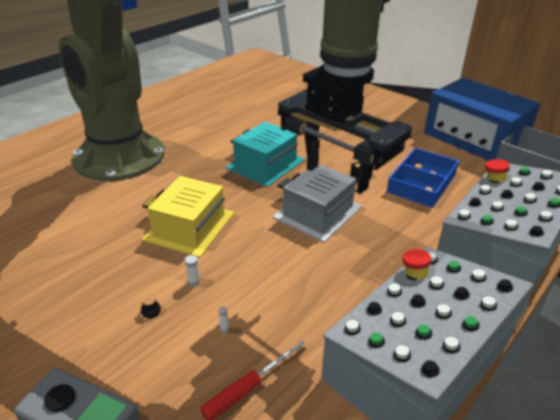

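View pics/a_side.png

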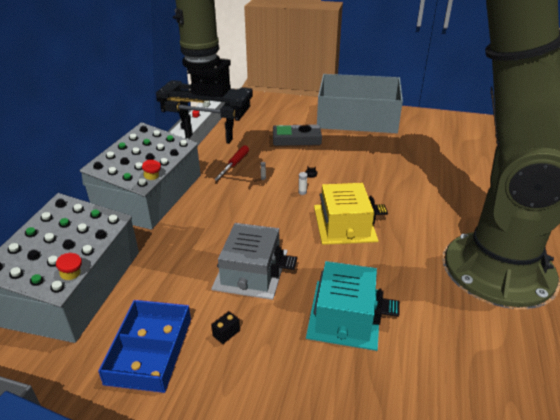

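View pics/a_wrist.png

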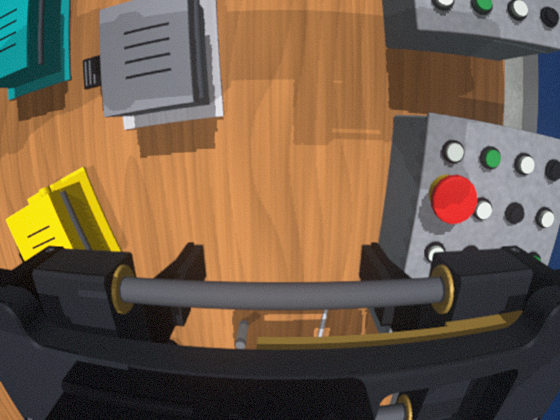

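Scene view: the grey box is at (320,200) with its latch at (290,182). The yellow (190,215) and turquoise (265,150) boxes are look-alikes. Two cartridges are upright: the thicker one at (192,270) and the thinner at (224,320). Next I'll measure them.

```bash
cat > m.py <<'E'
from h import *
for n in ['scene','side']:
    for t in ['fuse_center','thin_fuse_center','case','latch_pad','lid_front','latch_hook','knob_cap_center','block_center','driver_mid']:
        try:
            r=models.search_frame(n,t)
            for o in r[:4]:
                w=cam2world(n,o['location'])[0]; print(n,t,round(o['conf'],2),w.round(4),world2pix(n,w)[0].round())
        except Exception as e: print(n,t,e)
E
python3 m.py
python3 - <<'E'
import sys; sys.path.insert(0,'.')
from h import *
for n in ['scene','side']:
    z=np.load(f'pics/a_{n}.npz'); im=z['im']; s={'scene':(130,150,360,350),'side':(200,110,420,360)}[n]
    x0,y0,x1,y1=s
    c=im[y0:y1,x0:x1]; cv2.imwrite(f'pics/a_{n}_crop.png',cv2.resize(c,None,fx=3 if n=='scene' else 2.4,fy=3 if n=='scene' else 2.4,interpolation=cv2.INTER_CUBIC))
E
```

```text
scene thin_fuse_center 0.54 [ 0.5954 -0.2089  0.0299] [222. 319.]
scene case 0.88 [0.5331 0.1172 0.053 ] [318. 203.]
scene case 0.84 [0.3227 0.1884 0.0543] [265. 153.]
scene case 0.83 [ 0.3629 -0.0929  0.0543] [182. 215.]
scene case 0.38 [ 0.4817 -0.1714  0.0412] [193. 269.]
scene latch_pad 0.62 [0.4237 0.1436 0.0413] [285. 182.]
scene latch_pad 0.61 [ 0.2622 -0.0919  0.0402] [152. 200.]
scene lid_front 0.85 [ 0.3554 -0.0773  0.0782] [185. 200.]
scene lid_front 0.6 [0.5208 0.1337 0.0758] [319. 188.]
scene lid_front 0.56 [0.3069 0.2012 0.0728] [264. 141.]
scene latch_hook 0.58 [0.4301 0.1379 0.0415] [286. 184.]
scene latch_hook 0.37 [0.5195 0.1295 0.0795] [317. 187.]
scene knob_cap_center 0.72 [ 0.4828 -0.2672  0.0131] [151. 311.]
scene driver_mid 0.82 [ 0.701  -0.2836  0.0208] [236. 392.]
side fuse_center 0.47 [ 0.4733 -0.1601  0.0345] [303. 183.]
side case 0.94 [0.5024 0.1874 0.0582] [249. 262.]
side case 0.58 [ 0.3392 -0.0278  0.0556] [346. 214.]
side case 0.57 [0.2864 0.2556 0.0637] [350. 306.]
side case 0.38 [0.5099 0.1678 0.0768] [248. 248.]
side latch_pad 0.71 [0.2231 0.2184 0.0407] [386. 307.]
side latch_pad 0.59 [ 0.2746 -0.0902  0.0343] [377. 211.]
side latch_pad 0.52 [0.4361 0.1508 0.0422] [285. 262.]
side lid_front 0.91 [ 0.3447 -0.0447  0.0747] [346. 203.]
side lid_front 0.66 [0.2961 0.2353 0.0788] [347. 291.]
side lid_front 0.58 [0.5086 0.1693 0.0758] [248. 249.]
side latch_hook 0.78 [0.4324 0.1492 0.038 ] [287. 263.]
side latch_hook 0.56 [0.2219 0.2198 0.0394] [387. 309.]
side latch_hook 0.54 [ 0.2729 -0.086   0.0393] [378. 210.]
side block_center 0.9 [0.4991 0.3341 0.0332] [225. 325.]
side block_center 0.33 [0.4384 0.1541 0.0418] [283. 263.]
side driver_mid 0.65 [ 0.6933 -0.2653  0.0135] [237. 159.]
```

Run:
```python
from h import *
for n in ['scene','side']:
    z=np.load(f'pics/a_{n}.npz'); d=z['d']; 
    v,u=np.mgrid[0:420,0:560]; P=pix2world(n,u.ravel(),v.ravel(),d.ravel()).reshape(420,560,3)
    np.save(f'pics/P_{n}.npy',P)
    # top lid points grey box
    m=(d>0)&(abs(P[...,2]-0.076)<0.004)
    hsv=cv2.cvtColor(z['im'],cv2.COLOR_BGR2HSV); m&=(hsv[...,1]<60)
    nl,lab,st,ce=cv2.connectedComponentsWithStats(m.astype(np.uint8))
    for i in range(1,nl):
        if st[i,4]>150:
            q=P[lab==i]; r=cv2.minAreaRect((q[:,:2]*1000).astype(np.float32)); print(n,st[i],q.mean(0).round(4),r)
    # base footprint etc
    for nm,(uu,vv) in {'scene':{'thick':(192,270),'thin':(224,320)},'side':{'thick':(303,183),'thin':(263,170)}}[n].items():
        q=P[vv-14:vv+14,uu-8:uu+8].reshape(-1,3); q=q[(q[:,2]>0.008)&(q[:,2]<0.08)]; print(n,nm,len(q),q.mean(0).round(4),q.min(0).round(4),q.max(0).round(4))
```

```text
scene [437 111  59  25 185] [0.6175 0.6028 0.0761] ((614.9970703125, 603.809326171875), (11.968236923217773, 161.28041076660156), 83.93286895751953)
scene [ 87 130  55  14 177] [ 0.0478 -0.0272  0.0761] ((40.84564208984375, -21.937339782714844), (123.21800231933594, 49.4017448425293), 59.476844787597656)
scene [500 142  60  23 218] [0.7904 0.5602 0.0763] ((788.5078125, 560.8397216796875), (12.27228832244873, 131.15444946289062), 88.66563415527344)
scene [ 283  164   73   43 1635] [0.5148 0.1433 0.0763] ((508.189697265625, 148.45748901367188), (107.30818939208984, 122.78962707519531), 3.8758676052093506)
scene [441 232  98  45 377] [0.8623 0.1701 0.0761] ((858.6287231445312, 169.39393615722656), (166.79270935058594, 13.063183784484863), 5.4729509353637695)
scene [325 347  96  73 395] [ 0.8524 -0.1801  0.0761] ((848.8782348632812, -180.10108947753906), (3.318382740020752, 154.86148071289062), 86.64202117919922)
scene thick 319 [ 0.4782 -0.1709  0.0384] [ 0.4616 -0.1788  0.008 ] [ 0.4854 -0.1573  0.0611]
scene thin 193 [ 0.5966 -0.2085  0.0346] [ 0.5869 -0.2135  0.0081] [ 0.6014 -0.1999
[... 567 characters left out ...]
 (100.0516586303711, 121.28623962402344), 3.9501454830169678)
side [  0 226 133  91 450] [0.7899 0.3575 0.076 ] ((780.8639526367188, 326.1927490234375), (286.5892639160156, 120.10802459716797), 65.12948608398438)
side [478 246  67  19 210] [0.0045 0.0548 0.0763] ((-0.8521347045898438, 47.04595947265625), (122.48226165771484, 40.522483825683594), 6.114065170288086)
side [  0 376  32  22 174] [0.7427 0.5657 0.0771] ((749.1312255859375, 564.3673095703125), (18.18523406982422, 60.26377487182617), 78.33882141113281)
side thick 180 [ 0.4752 -0.1738  0.0341] [ 0.4651 -0.2626  0.008 ] [ 0.4891 -0.1509  0.0602]
side thin 76 [ 0.5952 -0.2022  0.0322] [ 0.5895 -0.2115  0.0081] [ 0.6035 -0.1956  0.0536]
```

View pics/a_scene_crop.png

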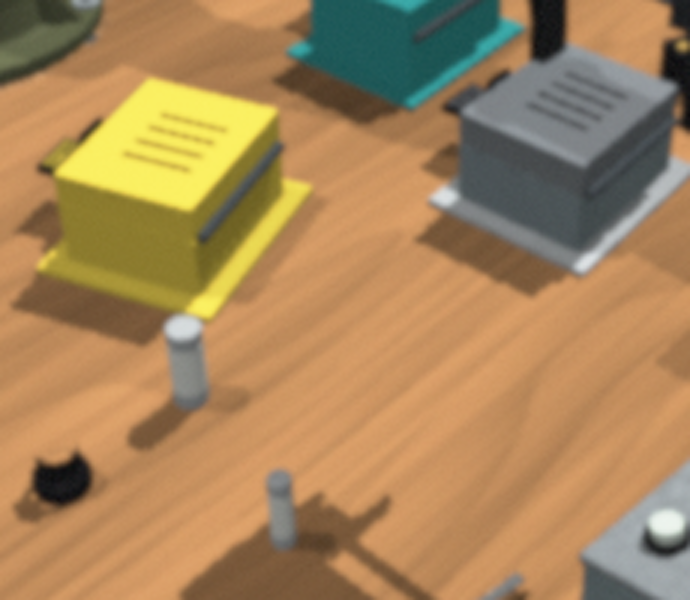

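View pics/a_side_crop.png

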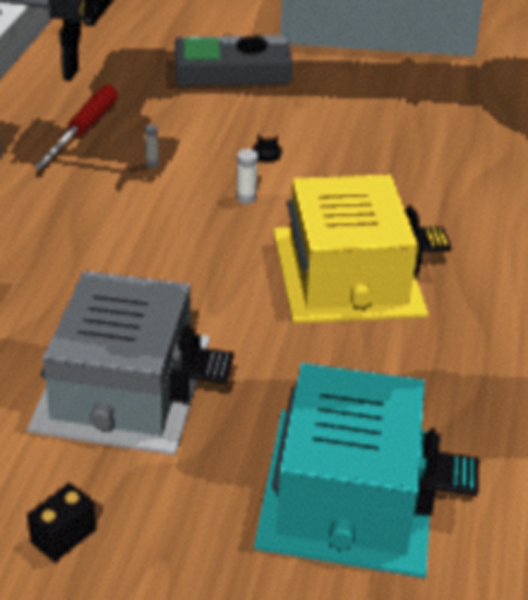

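Grey case: centre about (0.5125, 0.152), yaw +3.9°, and both cameras agree. The lid top is at z=0.076, as it should be. The thick fuse at scene px (192,270) / side px (303,183) tops out at 0.060 m and is wider. The thin one at (224,320) tops out at 0.053. The grey box is the only grey look-alike candidate, and the crops confirm it. Next: turn the tool so the jaws lie along the box's y, with the fingers closed.

>>> {"api": "arm_command", "payload": {
  "motion": [
    [[0, 0, 6], [0, 0, -6.7], 1],
    [[0, 0, 6], [0, 0, -6.7], 1],
    [[0, 0, 6], [0, 0, -6.7], 1],
    [[0, 0, 6], [0, 0, -6.7], 1],
    [[0, 0, 6], [0, 0, -6.7], 1],
    [[0, 0, 6], [0, 0, -6.7], 1],
    [[0, 0, 6], [0, 0, -6.7], 1]
  ],
  "force": 20
}}

```text
time: 1.63
position: [0.65, -0.0, 0.1943]
tool_rot: [1.145, 2.925, -0.0]
ft_force: [-0.5, 0.4, -0.0]
grip_width: 0.554
```

>>> {"api": "arm_command", "payload": {
  "motion": [
    [[0, 0, 6], [0, 0, -6.7], 1],
    [[0, 0, 6], [0, 0, -6.7], 1],
    [[0, 0, 6], [0, 0, -6.7], 1],
    [[0, 0, 6], [0, 0, -6.7], 1],
    [[0, 0, 6], [0, 0, -6.7], 1],
    [[0, 0, 6], [0, 0, -6.7], 1],
    [[0, 0, 6], [0, 0, -6.7], 1]
  ]
}}

```text
time: 2.22
position: [0.6501, -0.0001, 0.1523]
tool_rot: [-0.113, 3.139, -0.0]
ft_force: [-0.2, 0.5, 0.3]
grip_width: 0.044
```

```bash
cat >> h.py <<'E'
BC=np.array([0.5125,0.1517,0]); YAW=np.radians(3.92)
RB=R.from_euler('z',YAW)
def box(x,y,z): return BC+RB.apply([x/1000,y/1000,z/1000])   # box coords mm -> world
def delta(target,st=None):
    st=st or ctrl.get_state(); r=R.from_rotvec(st['tool_rot'])
    d=r.inv().apply(np.array(target)-np.array(st['position']))*1000
    return d.round(1)
def show(st=None):
    st=st or ctrl.get_state(); m=R.from_rotvec(st['tool_rot']).as_matrix()
    b=RB.inv().apply(np.array(st['position'])-BC)*1000
    print('t',round(st['time'],2),'pos',np.round(st['position'],4),'box',b.round(1),'xdir',m[:,0].round(3),'z',m[:,2].round(3),'F',np.round(st['ft_force'],1),'g',round(st['grip_width'],3))
E
python3 -c "
from h import *
show(); print(delta(box(-88,0,150))); print(np.array(optics.camera_model('wrist')['mount']).round(3)); print(box(-88,0,150))"
```

```text
t 2.22 pos [ 6.501e-01 -1.000e-04  1.523e-01] box [ 126.9 -160.8  152.3] xdir [-0.997 -0.072 -0.   ] z [ 0. -0. -1.] F [-0.2  0.5  0.3] g 0.044
[214.3 161.6   2.3]
[[-0.    -0.96  -0.281  0.077]
 [ 1.    -0.    -0.001 -0.   ]
 [ 0.001 -0.281  0.96  -0.149]
 [ 0.     0.     0.     1.   ]]
[0.42470588 0.14568401 0.15      ]
```

>>> {"api": "arm_command", "payload": {
  "motion": [
    [[26.8, 20.2, 0], [0, 0, 0], 1],
    [[26.8, 20.2, 0], [0, 0, 0], 1],
    [[26.8, 20.2, 0], [0, 0, 0], 1],
    [[26.8, 20.2, 0], [0, 0, 0], 1],
    [[26.8, 20.2, 0], [0, 0, 0], 1],
    [[26.8, 20.2, 0], [0, 0, 0], 1],
    [[26.8, 20.2, 0], [0, 0, 0], 1],
    [[26.8, 20.2, 0], [0, 0, 0], 1]
  ]
}}

```text
time: 2.88
position: [0.424, 0.1477, 0.1527]
tool_rot: [-0.104, 3.139, -0.0]
ft_force: [-0.0, -0.2, -0.6]
grip_width: 0.003
```

>>> {"api": "arm_command", "payload": {
  "motion": [
    [[0, 0, 20], [0, 0, 0], 1],
    [[0, 0, 20], [0, 0, 0], 1],
    [[0, 0, 20], [0, 0, 0], 1],
    [[0, 0, 15], [0, 0, 0], 1],
    [[0, 0, 10], [0, 0, 0], 1],
    [[0, 0, 0], [0, 0, 0], 1]
  ]
}}

```text
time: 3.38
position: [0.4239, 0.1465, 0.0658]
tool_rot: [0.104, -3.136, 0.001]
ft_force: [0.1, 0.2, 1.1]
grip_width: 0.007
```

```bash
python3 -c "
from h import *
show()"; python3 look.py b wrist side >/dev/null
```

```text
t 3.38 pos [0.4239 0.1465 0.0658] box [-88.7   0.9  65.8] xdir [-0.998 -0.066  0.003] z [-0.003 -0.001 -1.   ] F [0.1 0.2 1.1] g 0.007
```

View pics/b_wrist.png

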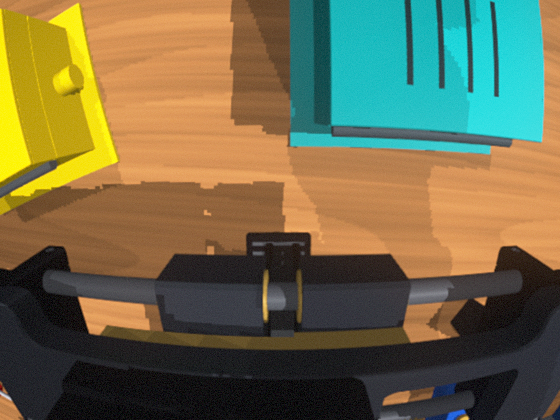

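View pics/b_side.png

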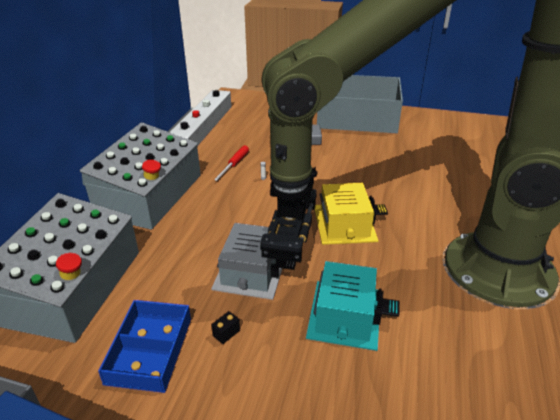

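Wrist view: the closed fingers are over the pad, whose outer edge shows at (280,243). The turquoise and yellow boxes are clear. Now I'll press by feel.

>>> {"api": "arm_command", "payload": {
  "motion": [
    [[0, 0, 5], [0, 0, 0], 1],
    [[0, 0, 1], [0, 0, 0], 1],
    [[0, 0, 1], [0, 0, 0], 1],
    [[0, 0, 0], [0, 0, 0], 1]
  ]
}}

```text
time: 3.82
position: [0.4256, 0.147, 0.0608]
tool_rot: [-0.104, 3.139, -0.0]
ft_force: [1.0, 0.4, 0.1]
grip_width: 0.003
```

>>> {"api": "arm_command", "payload": {
  "motion": [
    [[0, 0, 1], [0, 0, 0], 1],
    [[0, 0, 1], [0, 0, 0], 1],
    [[0, 0, 0], [0, 0, 0], 1]
  ]
}}

```text
time: 4.07
position: [0.4253, 0.1469, 0.0585]
tool_rot: [0.104, -3.14, 0.0]
ft_force: [0.1, -0.1, 0.1]
grip_width: 0.001
```

>>> {"api": "arm_command", "payload": {
  "motion": [
    [[0, 0, 1], [0, 0, 0], 1],
    [[0, 0, 1], [0, 0, 0], 1],
    [[0, 0, 0], [0, 0, 0], 1]
  ]
}}

```text
time: 4.32
position: [0.4252, 0.1469, 0.0563]
tool_rot: [0.104, -3.14, 0.0]
ft_force: [-0.0, 0.3, -0.0]
grip_width: 0.005
```

>>> {"api": "arm_command", "payload": {
  "motion": [
    [[0, 0, 1], [0, 0, 0], 1],
    [[0, 0, 1], [0, 0, 0], 1],
    [[0, 0, 0], [0, 0, 0], 1]
  ]
}}

```text
time: 4.57
position: [0.4254, 0.147, 0.0546]
tool_rot: [-0.104, 3.14, -0.0]
ft_force: [-0.2, -0.2, 1.3]
grip_width: 0.009
```

>>> {"api": "arm_command", "payload": {
  "motion": [
    [[0, 0, 1], [0, 0, 0], 1],
    [[0, 0, 1], [0, 0, 0], 1],
    [[0, 0, 0], [0, 0, 0], 1]
  ]
}}

```text
time: 4.82
position: [0.425, 0.147, 0.0527]
tool_rot: [0.104, -3.139, 0.001]
ft_force: [-2.0, -1.1, 4.4]
grip_width: 0.006
```

Contact (about 4 N). Continuing slowly.

>>> {"api": "arm_command", "payload": {
  "motion": [
    [[0, 0, 1], [0, 0, 0], 1],
    [[0, 0, 0], [0, 0, 0], 1],
    [[0, 0, 0], [0, 0, 0], 1]
  ]
}}

```text
time: 5.07
position: [0.4248, 0.147, 0.0518]
tool_rot: [0.104, -3.139, 0.001]
ft_force: [-2.6, -0.5, 5.4]
grip_width: 0.006
```

```bash
python3 look.py c side|head -0; python3 -c "
from h import *
show()"
```

```text
t 5.12 pos [0.4248 0.147  0.0518] box [-87.8   1.3  51.8] xdir [-0.998 -0.066  0.001] z [-0.001 -0.    -1.   ] F [-3.6 -0.4  6.7] g 0.007Exception ignored on flushing sys.stdout:
BrokenPipeError: [Errno 32] Broken pipe
```

View pics/c_side.png

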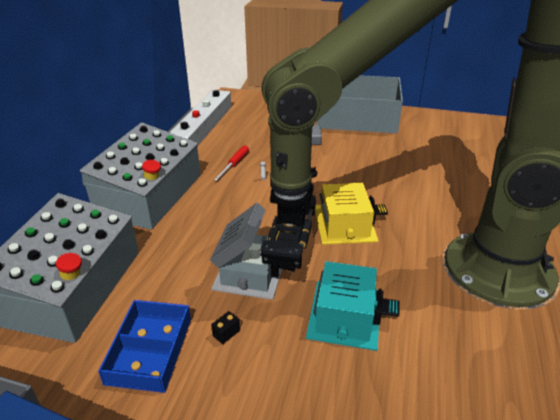

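The lid is swinging up. Retreating upward, then over the box to look for the bore.

>>> {"api": "arm_command", "payload": {
  "motion": [
    [[0, 0, -20], [0, 0, 0], 1],
    [[0, 0, -30], [0, 0, 0], 1],
    [[0, 0, -30], [0, 0, 0], 1],
    [[0, 0, -30], [0, 0, 0], 1],
    [[0, 0, -30], [0, 0, 0], 1],
    [[0, 0, -30], [0, 0, 0], 1],
    [[0, 0, -30], [0, 0, 0], 1]
  ]
}}

```text
time: 5.7
position: [0.4251, 0.1469, 0.2529]
tool_rot: [-0.104, 3.139, -0.0]
ft_force: [0.9, 0.1, -0.8]
grip_width: 0.009
```

>>> {"api": "arm_command", "payload": {
  "motion": [
    [[-25, 0, 0], [0, 0, 0], 0],
    [[-25, 0, 0], [0, 0, 0], 0],
    [[-25, 0, 0], [0, 0, 0], 0],
    [[-25, 0, 0], [0, 0, 0], 0],
    [[-18, 0, 0], [0, 0, 0], 0],
    [[0, 0, 0], [0, 0, 0], 0],
    [[0, 0, 0], [0, 0, 0], 0],
    [[0, 0, 0], [0, 0, 0], 0]
  ]
}}

```text
time: 6.37
position: [0.5424, 0.155, 0.2511]
tool_rot: [0.105, -3.139, 0.0]
ft_force: [-0.2, 0.8, -0.3]
grip_width: 0.527
```

```bash
python3 look.py d wrist scene >/dev/null; python3 -c "
from h import *
show(); print(world2pix('wrist',[box(-12,0,50),box(-12,14,50),box(-12,-14,50)]))"
```

```text
t 6.47 pos [0.5423 0.155  0.2516] box [ 29.9   1.3 251.6] xdir [-0.998 -0.067  0.   ] z [-0. -0. -1.] F [ 0.1 -0.5 -0.4] g 0.618
[[281.22573313 149.85995723]
 [294.22315254 149.86581383]
 [268.23255441 149.91726108]]
```

View pics/d_wrist.png

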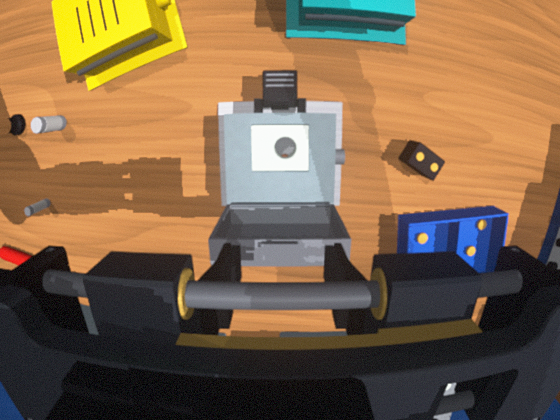

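View pics/d_scene.png

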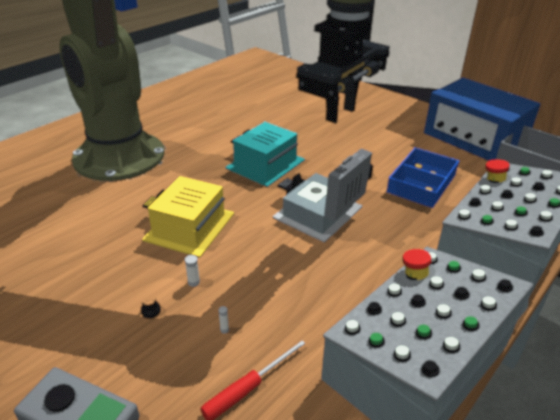

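Wrist view: the lid is fully open, the white holder spans (251–309, 125–171) and the dark bore is at about (285,148). Fitting both.

Run:
```python
from h import *
z=np.load('pics/d_wrist.npz'); im=z['im']; g=cv2.cvtColor(im,cv2.COLOR_BGR2GRAY)
st=dict(position=z['pos'],tool_rot=z['rot'])
c=im[60:270,200:360]; cv2.imwrite('pics/d_crop.png',cv2.resize(c,None,fx=3.5,fy=2.8*1,interpolation=cv2.INTER_CUBIC) if 0 else cv2.resize(c,None,fx=2.85,fy=2.85,interpolation=cv2.INTER_CUBIC))
sub=g[118:180,245:316]
print(np.percentile(sub,[5,20,50,80]))
def onplane(u,v,h):
    a=pix2world('wrist',[u],[v],[0.1],st)[0]; b=pix2world('wrist',[u],[v],[0.5],st)[0]
    t=(h-a[2])/(b[2]-a[2]); p=a+t*(b-a); return RB.inv().apply(p-BC)*1000
W=(sub>200).astype(np.uint8)
filled=cv2.morphologyEx(W,cv2.MORPH_CLOSE,np.ones((3,3)))
n,l,s,ce=cv2.connectedComponentsWithStats(W); i=1+np.argmax(s[1:,4]); print('white',s[i],ce[i]+[245,118])
cn,_=cv2.findContours((l==i).astype(np.uint8),cv2.RETR_CCOMP,cv2.CHAIN_APPROX_NONE)
for k in cn:
    if len(k)>15:
        (x,y),r=cv2.minEnclosingCircle(k); k=k.reshape(-1,2)
        e=cv2.fitEllipse(k); print(len(k),k.min(0)+[245,118],k.max(0)+[245,118],'ell',e[0][0]+245,e[0][1]+118,e[1],onplane(e[0][0]+245,e[0][1]+118,0.05).round(1))
        mn=k.min(0)+[245,118]; mx=k.max(0)+[245,118]
        print(onplane(*mn,0.05).round(1),onplane(*mx,0.05).round(1))
# box registration: lid-open rear edge, deck edges
# wrist depth surface for fuse
v,u=np.mgrid[0:420,0:560]; d=z['d']
P=pix2world('wrist',u.ravel(),v.ravel(),d.ravel(),st).reshape(420,560,3)
B=RB.inv().apply(P.reshape(-1,3)-BC).reshape(420,560,3)*1000
m=(abs(B[...,2]-50)<4)&(abs(B[...,0])<65)&(abs(B[...,1])<75)&(d>0)
q=B[m]; print('deck',len(q),q.mean(0).round(1),np.percentile(q,[1,99],axis=0).round(1), cv2.minAreaRect(q[:,:2].astype(np.float32)))
q=P[105:145,25:75].reshape(-1,3); q=q[(q[:,2]>.05)&(q[:,2]<.07)]; print('fuse top',len(q),q.mean(0),q.min(0),q.max(0))
```

```text
[136. 186. 220. 250.]
white [   5    7   59   46 2283] [278.37713535 147.61279019]
202 [250 125] [308 170] ell 279.2004280090332 147.55058670043945 (52.304630279541016, 68.14468383789062) [-14.7  -2.1  50. ]
[-39.4 -33.2  50. ] [ 9.8 29.2 50. ]
64 [273 136] [296 159] ell 284.9086456298828 147.23699760437012 (22.7276554107666, 22.80916404724121) [-15.   4.  50.]
[-27.2  -8.7  50. ] [-2.2 16.  50. ]
deck 10254 [-0.5 -1.8 50.5] [[-54.5 -60.5  47.3]
 [ 63.3  57.1  53.9]] ((0.40143585205078125, -1.5694923400878906), (121.0261459350586, 129.22439575195312), 89.75543212890625)
fuse top 202 [ 0.47249855 -0.16421425  0.05727712] [ 0.46123339 -0.17693737  0.05010397] [ 0.48327741 -0.1549963   0.06103567]
```

View pics/d_crop.png

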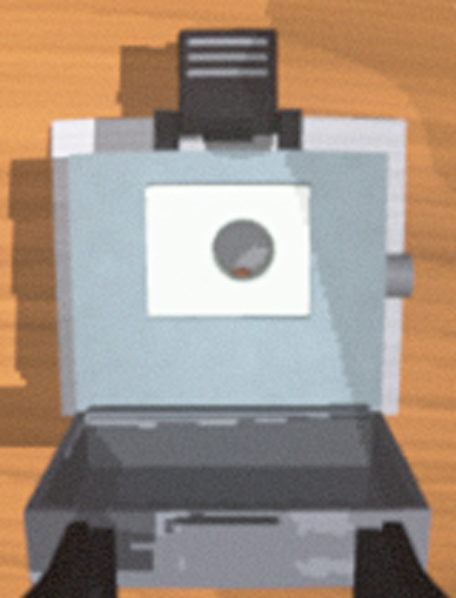

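In box mm, the opening centre measures (-14.8,-2.0) and should be (-12,0). The bore is at (-15.0,4.0), so it sits about 6 mm to +y of holder_mid. The wrist and static frames differ by 2–3 mm, so I'll servo visually with the fuse in hand. Now to the fuse.

```bash
python3 -c "
from h import *
print(delta([0.473,-0.167,0.13]))"
```

```text
[  90.6 -316.6  121.7]
```

>>> {"api": "arm_command", "payload": {
  "motion": [
    [[9, -31.7, 5], [0, 0, 0], 0.35],
    [[9, -31.7, 5], [0, 0, 0], 0.35],
    [[9, -31.7, 5], [0, 0, 0], 0.35],
    [[9, -31.7, 5], [0, 0, 0], 0.35],
    [[9, -31.7, 10], [0, 0, 0], 0.35],
    [[9, -31.7, 15], [0, 0, 0], 0.35],
    [[9, -31.7, 15], [0, 0, 0], 0.35],
    [[9, -31.7, 20], [0, 0, 0], 0.35]
  ]
}}

```text
time: 7.13
position: [0.4878, -0.1043, 0.1726]
tool_rot: [-0.105, 3.136, -0.002]
ft_force: [0.8, 0.1, 0.1]
grip_width: 0.648
```

>>> {"api": "arm_command", "payload": {
  "motion": [
    [[9, -31.7, 20], [0, 0, 0], 0.35],
    [[9, -31.7, 20], [0, 0, 0], 0.35],
    [[0, 0, 0], [0, 0, 0], 0.35],
    [[0, 0, 0], [0, 0, 0], 0.35]
  ]
}}

```text
time: 7.47
position: [0.4723, -0.1689, 0.1307]
tool_rot: [0.097, -3.138, -0.001]
ft_force: [0.8, 1.0, 0.1]
grip_width: 0.648
```

```bash
python3 look.py e wrist >/dev/null; python3 -c "
from h import *
show(); print(delta([0.473,-0.167,0.058])); print(world2pix('wrist',[[0.473,-0.167,0.058]]))"
```

```text
t 7.52 pos [ 0.4738 -0.1673  0.1317] box [ -60.4 -315.6  131.7] xdir [-0.998 -0.065 -0.   ] z [ 0.     0.001 -1.   ] F [0.6 1.1 0.7] g 0.651
[ 0.8  0.3 73.7]
[[282.83205759 224.81218856]]
```

View pics/e_wrist.png

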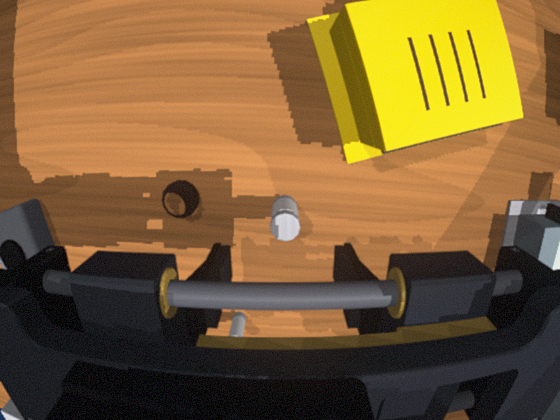

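Run:
```python
from h import *
z=np.load('pics/e_wrist.npz'); st=dict(position=z['pos'],tool_rot=z['rot']); d=z['d']
v,u=np.mgrid[0:420,0:560]
P=pix2world('wrist',u.ravel(),v.ravel(),d.ravel(),st).reshape(420,560,3)[190:245,265:310]
m=(P[...,2]>.054)&(P[...,2]<.064)
q=P[m]; print(len(q),np.median(q,0),q.min(0),q.max(0)); uv=np.argwhere(m)+[190,265]; print(uv.min(0),uv.max(0))
print(cv2.minEnclosingCircle((q[:,:2]*1000).astype(np.float32)))
c=z['im'][180:250,240:320]; cv2.imwrite('pics/e_crop.png',cv2.resize(c,None,fx=6,fy=6))
```

```text
683 [ 0.47154313 -0.16705746  0.05843654] [ 0.46162567 -0.17787107  0.05403256] [ 0.48277005 -0.15608684  0.06023994]
[211 270] [240 300]
((472.3997497558594, -166.9545135498047), 10.927868843078613)
```

View pics/e_crop.png

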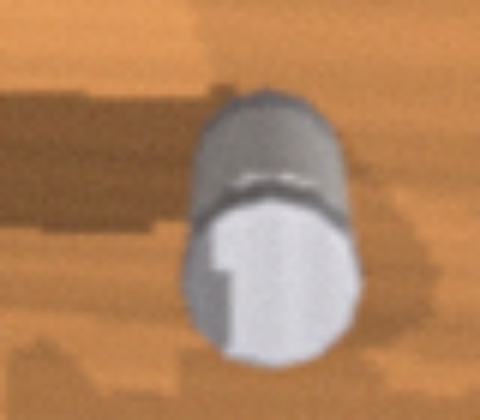

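The fuse top circle is at (0.4724,-0.1670), radius 10.9 mm, as it should be. The TCP is within 1.5 mm of it. Descend and grip with the tips on the top 14 mm.

>>> {"api": "arm_command", "payload": {
  "motion": [
    [[1, 0, 20], [0, 0, 0], 0.35],
    [[0, 0, 20], [0, 0, 0], 0.35],
    [[0, 0, 15], [0, 0, 0], 0.35],
    [[0, 0, 12], [0, 0, 0], 0.35],
    [[0, 0, 6], [0, 0, 0], 0.35],
    [[0, 0, 0], [0, 0, 0], 0.35],
    [[0, 0, 0], [0, 0, 0], 0.6],
    [[0, 0, 0], [0, 0, 0], 0.8]
  ],
  "force": 25
}}

```text
time: 8.18
position: [0.4745, -0.1672, 0.0599]
tool_rot: [-0.106, 3.138, -0.001]
ft_force: [0.9, -0.7, 0.7]
grip_width: 0.568
```

>>> {"api": "arm_command", "payload": {
  "motion": [
    [[0, 0, 0], [0, 0, 0], 0.9],
    [[0, 0, 0], [0, 0, 0], 0.9],
    [[0, 0, 0], [0, 0, 0], 0.9],
    [[0, 0, 0], [0, 0, 0], 0.9],
    [[0, 0, 0], [0, 0, 0], 0.9]
  ]
}}

```text
time: 8.6
position: [0.4735, -0.1675, 0.0588]
tool_rot: [-0.104, 3.139, -0.0]
ft_force: [-0.9, 0.7, 0.8]
grip_width: 0.236
```

```bash
python3 -c "
from h import *
show()"
```

```text
t 8.6 pos [ 0.4735 -0.1675  0.0588] box [ -60.7 -315.8   58.8] xdir [-0.998 -0.066 -0.   ] z [ 0. -0. -1.] F [-0.9  0.7  0.8] g 0.236
```

Gripped: opening 0.236 × 87 ≈ 20.5 mm, near enough to 22. Lift, then carry to above the bore.

>>> {"api": "arm_command", "payload": {
  "motion": [
    [[0, 0, -10], [0, 0, 0], 0.9],
    [[0, 0, -20], [0, 0, 0], 0.9],
    [[0, 0, -30], [0, 0, 0], 0.9],
    [[0, 0, -30], [0, 0, 0], 0.9],
    [[0, 0, 0], [0, 0, 0], 0.9]
  ]
}}

```text
time: 9.02
position: [0.477, -0.1687, 0.1553]
tool_rot: [-0.104, 3.13, -0.006]
ft_force: [0.5, -0.1, 0.1]
grip_width: 0.241
```

```bash
python3 -c "
from h import *
show(); print(delta(box(-13,5,145)))"
```

```text
t 9.02 pos [ 0.477  -0.1687  0.1553] box [ -57.3 -317.3  155.3] xdir [-0.998 -0.066 -0.01 ] z [ 0.01  -0.004 -1.   ] F [ 0.5 -0.1  0.1] g 0.241
[-43.5 322.4   9.3]
```

>>> {"api": "arm_command", "payload": {
  "motion": [
    [[-4, 32, 0], [0, 0, 0], 0.9],
    [[-4, 32, 0], [0, 0, 0], 0.9],
    [[-4, 32, 0], [0, 0, 0], 0.9],
    [[-4, 32, 0], [0, 0, 0], 0.9],
    [[-4, 32, 0], [0, 0, 0], 0.9],
    [[-4, 32, 0], [0, 0, 0], 0.9],
    [[-4, 32, 0], [0, 0, 0], 0.9],
    [[-4, 32, 0], [0, 0, 0], 0.9]
  ]
}}

```text
time: 9.68
position: [0.4881, 0.0915, 0.149]
tool_rot: [-0.104, 3.139, -0.001]
ft_force: [0.3, 0.3, -1.0]
grip_width: 0.237
```

>>> {"api": "arm_command", "payload": {
  "motion": [
    [[-6, 32, 0], [0, 0, 0], 0.9],
    [[-6, 26, 0], [0, 0, 0], 0.9],
    [[-2, 6, 0], [0, 0, 0], 0.9],
    [[0, 0, 0], [0, 0, 0], 0.9],
    [[0, 0, 0], [0, 0, 0], 0.9],
    [[0, 0, 0], [0, 0, 0], 0.9]
  ]
}}

```text
time: 10.18
position: [0.4981, 0.1528, 0.1484]
tool_rot: [0.101, -3.14, 0.002]
ft_force: [0.3, -0.9, -0.2]
grip_width: 0.24
```

```bash
python3 look.py f wrist side scene >/dev/null; python3 -c "
from h import *
show()
for n in ['side','scene','wrist']:
    im=cv2.imread(f'pics/f_{n}.png'); a={'side':(200,160,320,300),'scene':(250,110,390,250),'wrist':(190,60,370,270)}[n]
    c=im[a[1]:a[3],a[0]:a[2]]; s=590/c.shape[0]; cv2.imwrite(f'pics/f_{n}_c.png',cv2.resize(c,None,fx=s,fy=s,interpolation=cv2.INTER_CUBIC))
"
```

```text
t 10.33 pos [0.4982 0.1531 0.1486] box [-14.2   2.4 148.6] xdir [-0.998 -0.064  0.   ] z [ 0.    -0.001 -1.   ] F [-0.4 -0.2 -0.5] g 0.241
```

View pics/f_wrist_c.png

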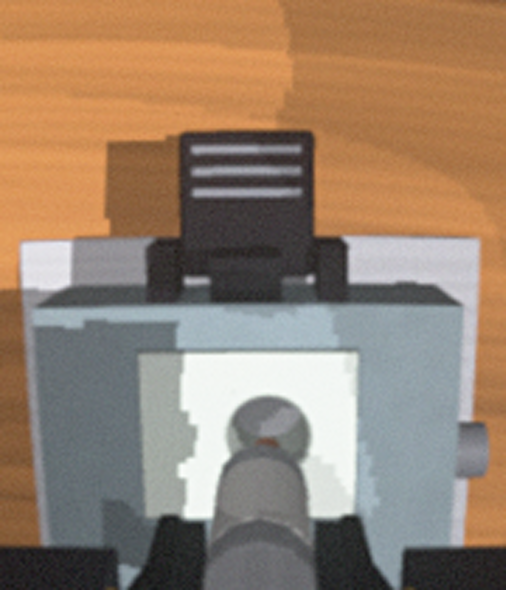

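View pics/f_side_c.png

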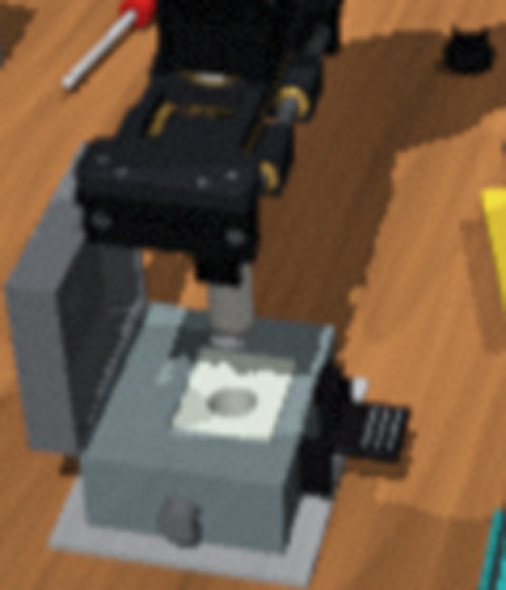

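View pics/f_scene_c.png

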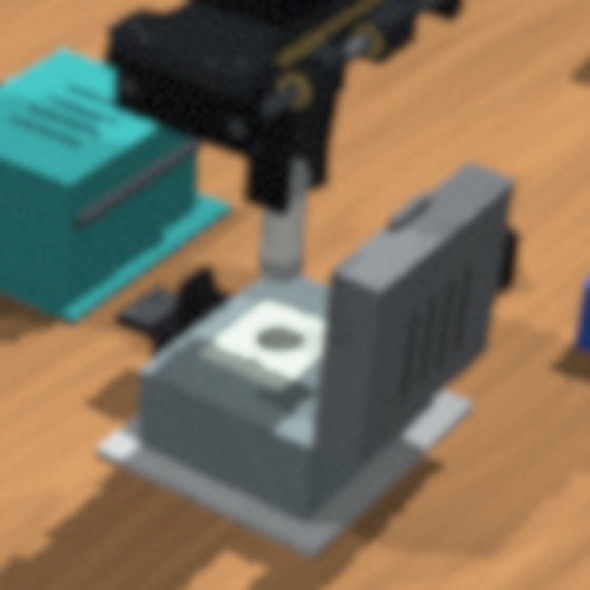

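Wrist: the fuse is in hand at crop (262,480), just behind the bore (268,432). The scene and side cameras show both bore and fuse foot. I'll triangulate each camera's fuse-to-bore offset.

```bash
cat > rel.py <<'E'
from h import *
import sys
tag='f'
z=np.load(f'pics/{tag}_wrist.npz'); st=dict(position=z['pos'],tool_rot=z['rot'])
def onplane(n,u,v,h):
    a=pix2world(n,[u],[v],[0.1],st)[0]; b=pix2world(n,[u],[v],[0.5],st)[0]
    t=(h-a[2])/(b[2]-a[2]); p=a+t*(b-a); return RB.inv().apply(p-BC)*1000
s=140/590
foot=st['position'][2]-0.0588
for n,b,f,o,s in [('scene',(281,338),(281,269),(250,110),140/590),('side',(232,402),(231,342),(200,160),140/590)]:
    B=onplane(n,o[0]+b[0]*s,o[1]+b[1]*s,0.0495); F=onplane(n,o[0]+f[0]*s,o[1]+f[1]*s,foot)
    print(n,'bore',B.round(1),'foot',F.round(1),'need',(B-F)[:2].round(1))
# wrist bore
g=cv2.cvtColor(z['im'],cv2.COLOR_BGR2GRAY)
tcpb=RB.inv().apply(st['position']-BC)*1000; print('tcp',tcpb.round(1))
# overlay
for n in ['scene','side','wrist']:
    im=np.load(f'pics/{tag}_{n}.npz')['im']; a={'side':(200,160,320,300),'scene':(250,110,390,250),'wrist':(190,60,370,270)}[n]
    S=590/(a[3]-a[1]); c=cv2.resize(im[a[1]:a[3],a[0]:a[2]],None,fx=S,fy=S,interpolation=cv2.INTER_CUBIC)
    t=np.linspace(0,2*np.pi,60)
    for (x,y,zz,r,col) in [(*map(float,sys.argv[1:3]),49.5,12.5,(0,0,255)),(*map(float,sys.argv[3:5]),foot*1000,11,(0,255,0))]:
        p=np.array([box(x+r*np.cos(q),y+r*np.sin(q),zz) for q in t]); uv=(world2pix(n,p,st)-[a[0],a[1]]+.5)*S-.5
        cv2.polylines(c,[uv.round().astype(np.int32)],True,col,1)
    cv2.imwrite(f'pics/ov_{sys.argv[5]}_{n}.png',c)
E
python3 rel.py -12 6 -13.5 2.5 1; python3 -c "
import cv2,numpy as np
a=[cv2.imread(f'pics/ov_1_{n}.png') for n in ['scene','side','wrist']]
h=np.hstack([cv2.resize(x[150:500] if i<2 else x[240:590],None,fx=.75,fy=.75)[:260,:] for i,x in enumerate(a)][:3]); print(h.shape)
cv2.imwrite('pics/ov1.png',h[:, :])"
```

```text
scene bore [-10.7   3.6  49.5] foot [-13.2   3.4  89.6] need [2.4 0.2]
side bore [-13.2   6.2  49.5] foot [-14.5   7.8  89.6] need [ 1.3 -1.6]
tcp [-14.3   2.  148.4]
(260, 1202, 3)
```

```bash
python3 -c "
import cv2,numpy as np
a=[cv2.imread(f'pics/ov_1_{n}.png') for n in ['scene','side','wrist']]
c=[a[0][180:400,180:400],a[1][250:470,130:350],a[2][350:570,170:390]]
cv2.imwrite('pics/ov1.png',cv2.resize(np.hstack(c),None,fx=1.2,fy=1.2))"
```

```text
(no output)
```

View pics/ov1.png

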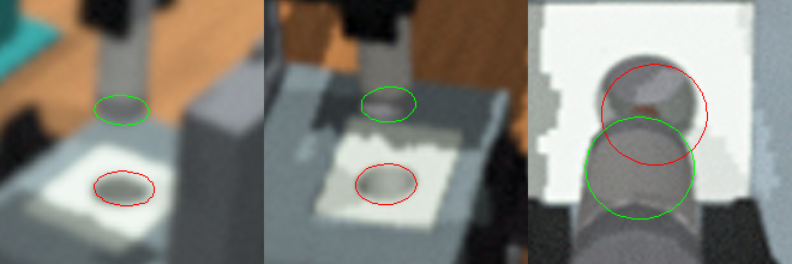

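In the wrist view the bore is about 2 mm to +y of the fuse; x is ambiguous from this height. Shift 2 mm, come down close above the holder, and look again.

>>> {"api": "arm_command", "payload": {
  "motion": [
    [[0, 2, 12], [0, 0, 0], 0.9],
    [[0, 0, 12], [0, 0, 0], 0.9],
    [[0, 0, 8], [0, 0, 0], 0.9],
    [[0, 0, 3], [0, 0, 0], 0.9],
    [[0, 0, 0], [0, 0, 0], 0.9],
    [[0, 0, 0], [0, 0, 0], 0.9]
  ]
}}

```text
time: 10.83
position: [0.4977, 0.1568, 0.1131]
tool_rot: [0.104, -3.139, 0.0]
ft_force: [0.5, 0.1, 1.1]
grip_width: 0.24
```

```bash
python3 look.py g wrist side scene >/dev/null; sed -i "s/^tag='f'/tag='g'/" rel.py; python3 rel.py -13 5 -13.5 4 2; python3 -c "
from h import *
show()
a=[cv2.imread(f'pics/ov_2_{n}.png') for n in ['scene','side','wrist']]
c=[a[0][180:400,180:400],a[1][250:470,130:350],a[2][350:570,170:390]]
cv2.imwrite('pics/ov2.png',cv2.resize(np.hstack(c),None,fx=1.2,fy=1.2))
for n in ['side','scene','wrist']:
    im=cv2.imread(f'pics/g_{n}.png'); q={'side':(225,220,285,280),'scene':(285,160,345,220),'wrist':(230,170,330,270)}[n]
    cv2.imwrite(f'pics/g_{n}_c.png',cv2.resize(im[q[1]:q[3],q[0]:q[2]],(390,390),interpolation=cv2.INTER_CUBIC))
cv2.imwrite('pics/g_all.png',cv2.resize(np.hstack([cv2.imread(f'pics/g_{n}_c.png') for n in ['scene','side']]),None,fx=1,fy=1))
"
```

```text
scene bore [-10.7   3.6  49.5] foot [-42.1  49.5  54.3] need [ 31.4 -45.9]
side bore [-13.2   6.2  49.5] foot [ -2.9 -32.8  54.3] need [-10.3  38.9]
tcp [-14.4   6.1 113.1]
t 10.98 pos [0.4983 0.157  0.114 ] box [-13.8   6.3 114. ] xdir [-0.998 -0.066 -0.001] z [ 0.001  0.    -1.   ] F [0.6 0.1 0.1] g 0.238
```

View pics/ov2.png

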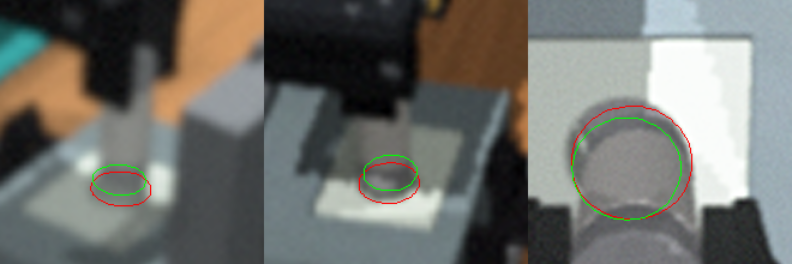

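View pics/g_all.png

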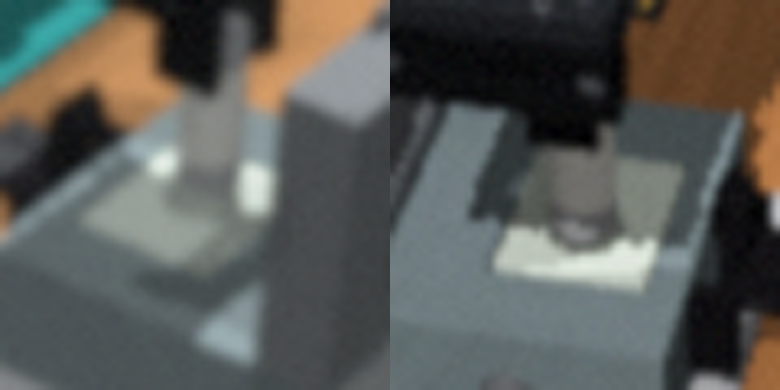

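View pics/g_wrist_c.png

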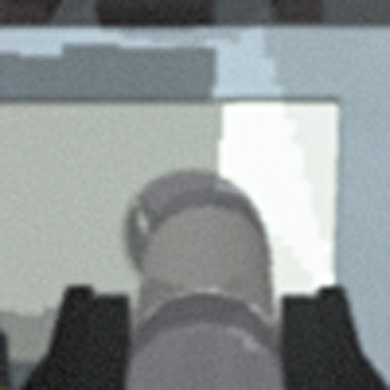

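Wrist close-up: the hole's left rim is at crop x≈125 and the fuse's left edge at 143, with their right edges coincident. So the fuse is about 2.4 mm too far to +y; x looks right once parallax is allowed for. Correct y, then feel.

>>> {"api": "arm_command", "payload": {
  "motion": [
    [[0, -2.3, 0], [0, 0, 0], 0.9],
    [[0, 0, 2], [0, 0, 0], 0.9],
    [[0, 0, 2], [0, 0, 0], 0.9],
    [[0, 0, 0], [0, 0, 0], 0.9],
    [[0, 0, 0], [0, 0, 0], 0.9]
  ]
}}

```text
time: 11.4
position: [0.4979, 0.1545, 0.1094]
tool_rot: [0.104, -3.14, 0.0]
ft_force: [-0.7, -0.1, -0.5]
grip_width: 0.238
```

```bash
python3 look.py i wrist >/dev/null; python3 -c "
from h import *
show()
im=cv2.imread('pics/i_wrist.png'); cv2.imwrite('pics/i_c.png',cv2.resize(im[190:270,235:325],None,fx=7,fy=7,interpolation=cv2.INTER_CUBIC))"
```

```text
t 11.45 pos [0.498  0.1545 0.1095] box [-14.3   3.8 109.5] xdir [-0.998 -0.066  0.   ] z [-0. -0. -1.] F [ 0.8 -0.7 -0.9] g 0.239
```

View pics/i_c.png

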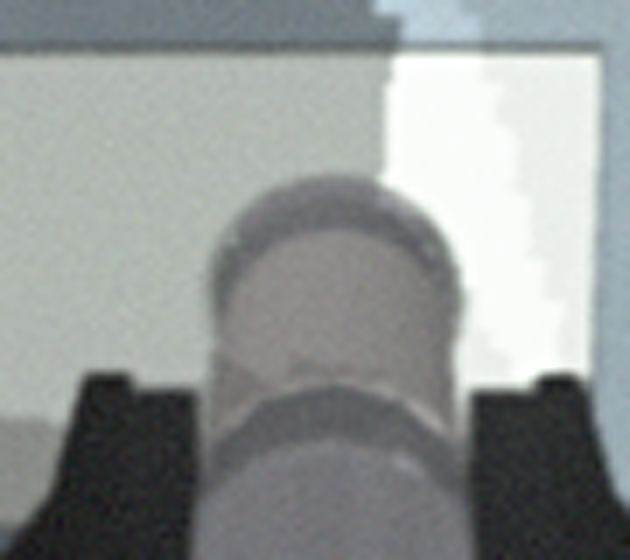

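Fuse and hole now share a centre at x≈337 in the crop. Descend by feel.

>>> {"api": "arm_command", "payload": {
  "motion": [
    [[0, 0, 1], [0, 0, 0], 0.9],
    [[0, 0, 1], [0, 0, 0], 0.9],
    [[0, 0, 1], [0, 0, 0], 0.9],
    [[0, 0, 0], [0, 0, 0], 0.9],
    [[0, 0, 0], [0, 0, 0], 0.9]
  ]
}}

```text
time: 11.87
position: [0.498, 0.1545, 0.1065]
tool_rot: [0.104, -3.14, 0.0]
ft_force: [0.7, -0.2, -0.6]
grip_width: 0.242
```

```bash
python3 -c "
from h import *
show()"
```

```text
t 11.87 pos [0.498  0.1545 0.1065] box [-14.3   3.8 106.5] xdir [-0.998 -0.066  0.   ] z [-0. -0. -1.] F [ 0.7 -0.2 -0.6] g 0.242
```

Foot at about 47.7 mm, below the mouth, with no force. It's entering. Continue.

>>> {"api": "arm_command", "payload": {
  "motion": [
    [[0, 0, 1.5], [0, 0, 0], 0.9],
    [[0, 0, 1.5], [0, 0, 0], 0.9],
    [[0, 0, 1.5], [0, 0, 0], 0.9],
    [[0, 0, 0], [0, 0, 0], 0.9],
    [[0, 0, 0], [0, 0, 0], 0.9]
  ]
}}

```text
time: 12.28
position: [0.4979, 0.1545, 0.1019]
tool_rot: [0.104, -3.14, 0.0]
ft_force: [0.3, 0.9, 0.1]
grip_width: 0.239
```

```bash
python3 -c "
from h import *
show(); print(ctrl.get_state()['torque'].round(2))"
```

```text
t 12.28 pos [0.4979 0.1545 0.1019] box [-14.3   3.8 101.9] xdir [-0.998 -0.066  0.   ] z [-0. -0. -1.] F [0.3 0.9 0.1] g 0.239
[ 0.16 -0.04  0.03]
```

>>> {"api": "arm_command", "payload": {
  "motion": [
    [[0, 0, 2], [0, 0, 0], 0.9],
    [[0, 0, 2], [0, 0, 0], 0.9],
    [[0, 0, 2], [0, 0, 0], 0.9],
    [[0, 0, 1], [0, 0, 0], 0.9],
    [[0, 0, 0], [0, 0, 0], 0.9]
  ]
}}

```text
time: 12.7
position: [0.4978, 0.1545, 0.0946]
tool_rot: [0.104, -3.139, 0.0]
ft_force: [0.7, 0.2, -0.7]
grip_width: 0.239
```

>>> {"api": "arm_command", "payload": {
  "motion": [
    [[0, 0, 1], [0, 0, 0], 0.9],
    [[0, 0, 1], [0, 0, 0], 0.9],
    [[0, 0, 1], [0, 0, 0], 0.9],
    [[0, 0, 0], [0, 0, 0], 0.9]
  ]
}}

```text
time: 13.03
position: [0.4979, 0.1545, 0.0918]
tool_rot: [0.104, -3.14, 0.0]
ft_force: [-0.8, 0.8, -0.3]
grip_width: 0.237
```

>>> {"api": "arm_command", "payload": {
  "motion": [
    [[0, 0, 1], [0, 0, 0], 0.9],
    [[0, 0, 1], [0, 0, 0], 0.9],
    [[0, 0, 1], [0, 0, 0], 0.9],
    [[0, 0, 0], [0, 0, 0], 0.9]
  ]
}}

```text
time: 13.37
position: [0.4979, 0.1545, 0.0888]
tool_rot: [0.104, -3.14, 0.0]
ft_force: [0.1, 0.2, -0.3]
grip_width: 0.24
```

>>> {"api": "arm_command", "payload": {
  "motion": [
    [[0, 0, 1], [0, 0, 0], 0.9],
    [[0, 0, 1], [0, 0, 0], 0.9],
    [[0, 0, 1], [0, 0, 0], 0.9],
    [[0, 0, 0], [0, 0, 0], 0.9]
  ]
}}

```text
time: 13.7
position: [0.4978, 0.1545, 0.0858]
tool_rot: [0.104, -3.139, 0.0]
ft_force: [-0.7, -0.2, -1.1]
grip_width: 0.238
```

>>> {"api": "arm_command", "payload": {
  "motion": [
    [[0, 0, 1], [0, 0, 0], 0.9],
    [[0, 0, 1], [0, 0, 0], 0.9],
    [[0, 0, 1], [0, 0, 0], 0.9],
    [[0, 0, 0], [0, 0, 0], 0.9]
  ]
}}

```text
time: 14.03
position: [0.4979, 0.1545, 0.0828]
tool_rot: [0.104, -3.14, 0.0]
ft_force: [-0.4, -0.6, -1.0]
grip_width: 0.24
```

There's no force where the spring contact should be, so I'll look.

```bash
python3 look.py j wrist side scene >/dev/null; python3 -c "
from h import *
show()
im=cv2.imread('pics/j_wrist.png'); cv2.imwrite('pics/j_c.png',cv2.resize(im[160:270,220:340],None,fx=5,fy=5,interpolation=cv2.INTER_CUBIC))
a=[cv2.imread(f'pics/j_{n}.png')[q[1]:q[3],q[0]:q[2]] for n,q in {'side':(215,200,305,290),'scene':(270,130,360,220)}.items()]
cv2.imwrite('pics/j_s.png',cv2.resize(np.hstack(a),None,fx=4.4,fy=4.4,interpolation=cv2.INTER_CUBIC))"
```

```text
t 14.18 pos [0.4979 0.1545 0.0829] box [-14.4   3.8  82.9] xdir [-0.998 -0.066  0.   ] z [-0. -0. -1.] F [-0.  -0.4 -1.3] g 0.235
```

View pics/j_c.png

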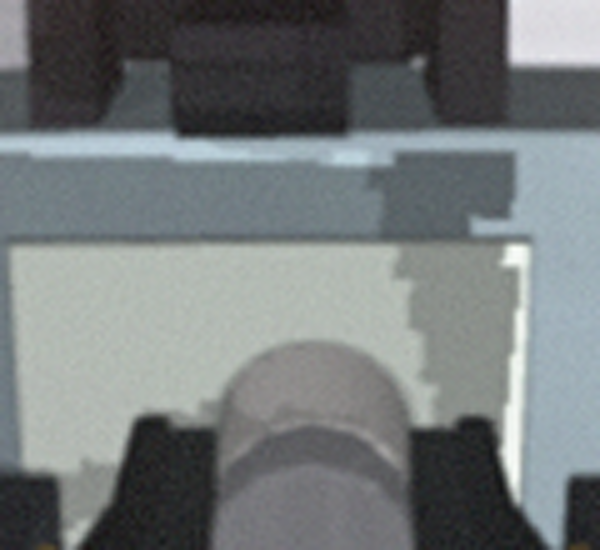

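View pics/j_s.png

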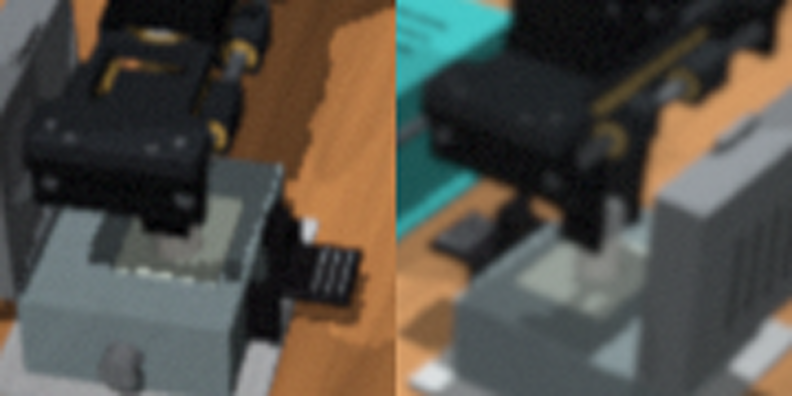

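The fuse is clearly in the bore, and the grip is unchanged. Continue down.

>>> {"api": "arm_command", "payload": {
  "motion": [
    [[0, 0, 1], [0, 0, 0], 0.9],
    [[0, 0, 1], [0, 0, 0], 0.9],
    [[0, 0, 1], [0, 0, 0], 0.9],
    [[0, 0, 0], [0, 0, 0], 0.9]
  ]
}}

```text
time: 14.52
position: [0.498, 0.1545, 0.0799]
tool_rot: [0.104, -3.14, 0.0]
ft_force: [-0.9, -0.4, 0.4]
grip_width: 0.239
```

>>> {"api": "arm_command", "payload": {
  "motion": [
    [[0, 0, 1], [0, 0, 0], 0.9],
    [[0, 0, 1], [0, 0, 0], 0.9],
    [[0, 0, 1], [0, 0, 0], 0.9],
    [[0, 0, 0], [0, 0, 0], 0.9]
  ]
}}

```text
time: 14.85
position: [0.4979, 0.1546, 0.0768]
tool_rot: [0.104, -3.14, 0.0]
ft_force: [0.2, 0.2, -0.8]
grip_width: 0.238
```

>>> {"api": "arm_command", "payload": {
  "motion": [
    [[0, 0, 1], [0, 0, 0], 0.9],
    [[0, 0, 1], [0, 0, 0], 0.9],
    [[0, 0, 1], [0, 0, 0], 0.9],
    [[0, 0, 0], [0, 0, 0], 0.9]
  ]
}}

```text
time: 15.18
position: [0.4979, 0.1545, 0.0738]
tool_rot: [0.104, -3.14, 0.0]
ft_force: [-1.5, -0.1, -0.9]
grip_width: 0.238
```

>>> {"api": "arm_command", "payload": {
  "motion": [
    [[0, 0, 1], [0, 0, 0], 0.9],
    [[0, 0, 1], [0, 0, 0], 0.9],
    [[0, 0, 1], [0, 0, 0], 0.9],
    [[0, 0, 0], [0, 0, 0], 0.9]
  ]
}}

```text
time: 15.52
position: [0.4979, 0.1545, 0.0708]
tool_rot: [0.104, -3.14, 0.0]
ft_force: [-0.4, -0.2, -1.0]
grip_width: 0.24
```

>>> {"api": "arm_command", "payload": {
  "motion": [
    [[0, 0, 0.8], [0, 0, 0], 0.9],
    [[0, 0, 0.8], [0, 0, 0], 0.9],
    [[0, 0, 0], [0, 0, 0], 0.9]
  ]
}}

```text
time: 15.77
position: [0.498, 0.1545, 0.0693]
tool_rot: [0.104, -3.14, 0.0]
ft_force: [-0.0, -0.6, -0.2]
grip_width: 0.243
```

>>> {"api": "arm_command", "payload": {
  "motion": [
    [[0, 0, 0.7], [0, 0, 0], 0.9],
    [[0, 0, 0], [0, 0, 0], 0.9],
    [[0, 0, 0], [0, 0, 0], 0.9]
  ]
}}

```text
time: 16.02
position: [0.498, 0.1546, 0.0688]
tool_rot: [-0.104, 3.14, -0.0]
ft_force: [-1.5, 0.7, 1.7]
grip_width: 0.237
```

>>> {"api": "arm_command", "payload": {
  "motion": [
    [[0, 0, 1], [0, 0, 0], 0.9],
    [[0, 0, 0], [0, 0, 0], 0.9],
    [[0, 0, 0], [0, 0, 0], 0.9]
  ]
}}

```text
time: 16.27
position: [0.4986, 0.1547, 0.0688]
tool_rot: [-0.104, 3.139, -0.0]
ft_force: [-2.0, -1.2, 7.5]
grip_width: 0.24
```

```bash
python3 look.py k wrist side >/dev/null; python3 -c "
from h import *
show()
im=cv2.imread('pics/k_wrist.png'); cv2.imwrite('pics/k_c.png',cv2.resize(im[160:270,220:340],None,fx=5,fy=5,interpolation=cv2.INTER_CUBIC))
st=ctrl.get_state(); z=np.load('pics/k_wrist.npz'); d=z['d']; v,u=np.mgrid[0:420,0:560]
P=pix2world('wrist',u.ravel(),v.ravel(),d.ravel(),st).reshape(420,560,3); print(P[250:275:4,282].round(4))"
```

```text
t 16.37 pos [0.4986 0.1547 0.0688] box [-13.6   3.9  68.8] xdir [-0.998 -0.066 -0.001] z [ 0.001 -0.    -1.   ] F [-1.7 -0.4  6.8] g 0.24
[[0.4873 0.1537 0.0653]
 [0.4881 0.1538 0.0684]
 [0.49   0.1539 0.069 ]
 [0.4923 0.154  0.069 ]
 [0.4949 0.1542 0.0682]
 [0.4969 0.1543 0.0688]
 [0.4987 0.1545 0.0697]]
```

View pics/k_c.png

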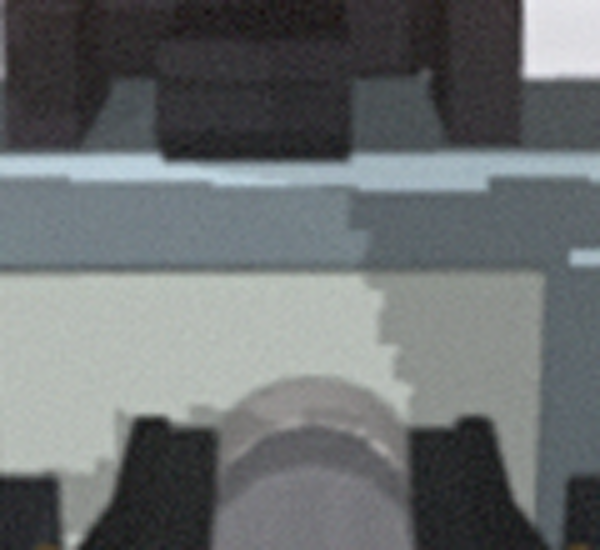

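It stops hard at exactly the height for foot = 10 mm, with 7 N. The fuse top measures 0.0685 (68 mm expected), so it's fully home. Release, go up, and verify.

>>> {"api": "arm_command", "payload": {
  "motion": [
    [[0, 0, -1], [0, 0, 0], 0.6],
    [[0, 0, 0], [0, 0, 0], 0.5],
    [[0, 0, 0], [0, 0, 0], 0.4],
    [[0, 0, 0], [0, 0, 0], 0.4],
    [[0, 0, 0], [0, 0, 0], 0.4]
  ]
}}

```text
time: 16.78
position: [0.498, 0.1545, 0.0686]
tool_rot: [0.104, -3.14, 0.0]
ft_force: [1.0, 0.1, 0.3]
grip_width: 0.534
```

>>> {"api": "arm_command", "payload": {
  "motion": [
    [[0, 0, -10], [0, 0, 0], 0.4],
    [[0, 0, -20], [0, 0, 0], 0.4],
    [[0, 0, -30], [0, 0, 0], 0.4],
    [[0, 0, -35], [0, 0, 0], 0.4],
    [[0, 0, -35], [0, 0, 0], 0.4],
    [[0, 0, -35], [0, 0, 0], 1],
    [[0, 0, -15], [0, 0, 0], 1],
    [[0, 0, 0], [0, 0, 0], 1]
  ]
}}

```text
time: 17.45
position: [0.5003, 0.1556, 0.2544]
tool_rot: [-0.104, 3.131, 0.002]
ft_force: [0.1, 0.7, 0.8]
grip_width: 0.457
```

```bash
python3 look.py l wrist side >/dev/null; python3 -c "
from h import *
show()
z=np.load('pics/l_wrist.npz'); d=z['d']; st=dict(position=z['pos'],tool_rot=z['rot']); v,u=np.mgrid[0:420,0:560]
P=pix2world('wrist',u.ravel(),v.ravel(),d.ravel(),st).reshape(-1,3); B=RB.inv().apply(P-BC)*1000
def med(m): q=B[m]; print(len(q),q.mean(0).round(1),q.min(0).round(1),q.max(0).round(1))
med((abs(B[:,0]+13)<20)&(abs(B[:,1]-4)<20)&(B[:,2]>58)&(B[:,2]<90))
med((abs(B[:,0]+13)<20)&(abs(B[:,1]-4)<25)&(B[:,2]>45)&(B[:,2]<54))
# lid geometry
m=(B[:,0]>35)&(B[:,0]<110)&(abs(B[:,1])<60)&(B[:,2]>90)&(B[:,2]<180); med(m)
z=np.load('pics/l_side.npz'); d=z['d']
P=pix2world('side',u.ravel(),v.ravel(),d.ravel()).reshape(-1,3); B=RB.inv().apply(P-BC)*1000
med((B[:,0]>35)&(B[:,0]<100)&(abs(B[:,1])<70)&(B[:,2]>90)&(B[:,2]<180))
"
```

```text
t 17.55 pos [0.4982 0.1546 0.2495] box [-14.1   3.9 249.5] xdir [-0.998 -0.066 -0.002] z [ 0.002  0.    -1.   ] F [-0.7 -0.5 -1.1] g 0.366
347 [-16.4   4.   68. ] [-26.2  -6.1  58.8] [-5.3 14.2 70.6]
1218 [-13.6   4.   49.9] [-33.  -20.9  45.8] [ 7.  28.9 54. ]
985 [ 64.3   0.3 112.7] [ 47.8 -59.9  90.1] [ 72.   42.1 152.4]
956 [ 64.6   9.6 132. ] [ 51.1 -63.2  90. ] [ 79.6  61.3 156.8]
```

View pics/l_wrist.png

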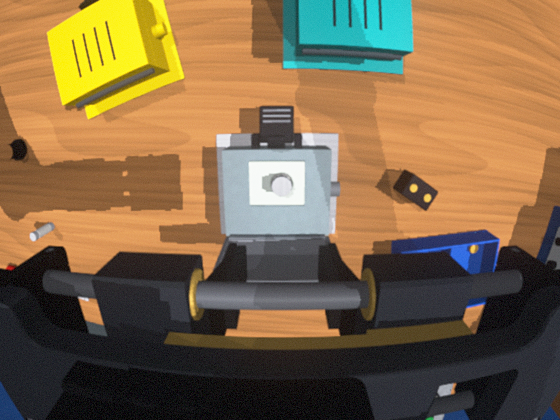

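View pics/l_side.png

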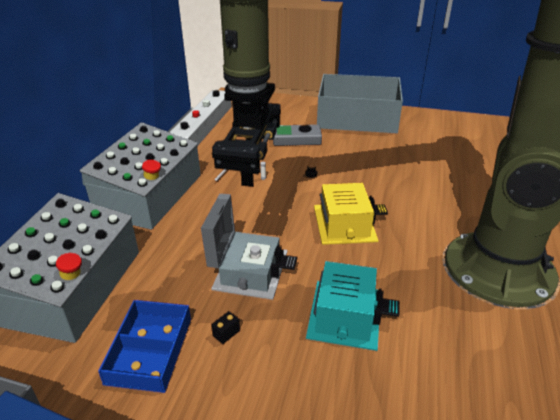

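The fuse stands alone in the bore with its top at 68.0 mm, so it's home. The lid is still upright and the bystanders haven't moved. Next: go behind the lid and plan the closing arc, with the finger corner following a fixed point on the outer face.

Run:
```python
from h import *
show()
s=88
def tcp(t): return np.array([48-s*np.cos(t)+26*np.sin(t)+9.5, 0, 64+s*np.sin(t)+26*np.cos(t)])
prev=None
for t in np.arange(1.6,-0.01,-0.1):
    p=tcp(t); print(round(t,2),p.round(1), None if prev is None else (prev[0]-p[0]).round(1), None if prev is None else (prev[2]-p[2]).round(1)); prev=p
```

```text
t 17.55 pos [0.4982 0.1546 0.2495] box [-14.1   3.9 249.5] xdir [-0.998 -0.066 -0.002] z [ 0.002  0.    -1.   ] F [-0.7 -0.5 -1.1] g 0.366
1.6 [ 86.1   0.  151.2] None None
1.5 [ 77.2   0.  153.6] 8.8 -2.4
1.4 [ 68.2   0.  155.1] 9.0 -1.5
1.3 [ 59.    0.  155.7] 9.2 -0.6
1.2 [ 49.8   0.  155.4] 9.2 0.3
1.1 [ 40.8   0.  154.2] 9.1 1.2
1.0 [ 31.8   0.  152.1] 8.9 2.1
0.9 [ 23.2   0.  149.1] 8.7 3.0
0.8 [ 14.8   0.  145.2] 8.3 3.9
0.7 [  6.9   0.  140.6] 7.9 4.7
0.6 [ -0.4   0.  135.1] 7.4 5.4
0.5 [ -7.3   0.  129. ] 6.8 6.1
0.4 [-13.4   0.  122.2] 6.2 6.8
0.3 [-18.9   0.  114.8] 5.5 7.4
0.2 [-23.6   0.  107. ] 4.7 7.9
0.1 [-27.5   0.   98.7] 3.9 8.3
-0.0 [-30.5   0.   90. ] 3.0 8.7
```

>>> {"api": "arm_command", "payload": {
  "motion": [
    [[-20, -0.5, 0], [0, 0, 0], 1],
    [[-25, -0.5, 0], [0, 0, 0], 1],
    [[-25, -0.5, 0], [0, 0, 0], 1],
    [[-25, -0.5, 0], [0, 0, 0], 1],
    [[-25, 0, 0], [0, 0, 0], 1],
    [[-5, 0, 0], [0, 0, 0], 1],
    [[0, 0, 0], [0, 0, 0], 1],
    [[0, 0, 0], [0, 0, 0], 1]
  ]
}}

```text
time: 18.22
position: [0.6217, 0.161, 0.2469]
tool_rot: [0.105, -3.136, 0.0]
ft_force: [-0.0, 0.7, 0.1]
grip_width: -0.0
```

```bash
python3 -c "
from h import *
show()"
```

```text
t 18.22 pos [0.6217 0.161  0.2469] box [109.5   1.8 246.9] xdir [-0.998 -0.067  0.004] z [-0.004 -0.    -1.   ] F [-0.   0.7  0.1] g -0.0
```

>>> {"api": "arm_command", "payload": {
  "motion": [
    [[0, 0, 20], [0, 0, 0], 1],
    [[0, 0, 25], [0, 0, 0], 1],
    [[0, 0, 25], [0, 0, 0], 1],
    [[0, 0, 18], [0, 0, 0], 1],
    [[0, 0, 8], [0, 0, 0], 1],
    [[0, 0, 0], [0, 0, 0], 1],
    [[6, 0, 0], [0, 0, 0], 1],
    [[6, 0, 0], [0, 0, 0], 1]
  ]
}}

```text
time: 18.88
position: [0.6111, 0.1604, 0.1544]
tool_rot: [-0.104, 3.138, 0.001]
ft_force: [-0.5, 0.4, 1.0]
grip_width: 0.005
```

>>> {"api": "arm_command", "payload": {
  "motion": [
    [[4, 0, 0], [0, 0, 0], 1],
    [[4, 0, 0], [0, 0, 0], 1],
    [[4, 0, 0], [0, 0, 0], 1],
    [[4, 0, -1], [0, 0, 0], 1],
    [[0, 0, 0], [0, 0, 0], 1]
  ]
}}

```text
time: 19.3
position: [0.595, 0.1591, 0.1548]
tool_rot: [-0.105, 3.138, -0.0]
ft_force: [1.3, 0.5, 0.8]
grip_width: 0.008
```

```bash
python3 look.py n side >/dev/null; python3 -c "
from h import *
show()"
```

```text
t 19.35 pos [0.5954 0.1591 0.1546] box [ 83.2   1.7 154.6] xdir [-0.998 -0.066 -0.002] z [ 0.002  0.    -1.   ] F [1.8 1.1 1.4] g 0.007
```

View pics/n_side.png

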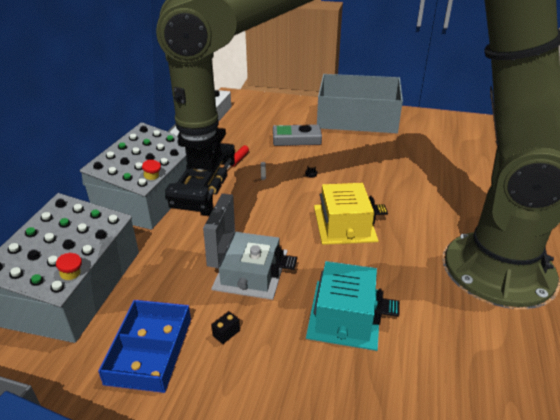

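In contact behind the lid (about 1.5 N). Follow the arc.

>>> {"api": "arm_command", "payload": {
  "motion": [
    [[5, 0, -0.5], [0, 0, 0], 1],
    [[6, 0, -0.5], [0, 0, 0], 1],
    [[6, 0, 0], [0, 0, 0], 1],
    [[6, 0, 0], [0, 0, 0], 1],
    [[6, 0, 0.2], [0, 0, 0], 1],
    [[6, 0, 0.5], [0, 0, 0], 1],
    [[6, 0, 0.8], [0, 0, 0], 1],
    [[6, 0, 1.2], [0, 0, 0], 1]
  ]
}}

```text
time: 20.02
position: [0.5473, 0.1557, 0.1519]
tool_rot: [0.104, -3.14, 0.0]
ft_force: [1.3, -0.4, 1.4]
grip_width: 0.008
```

```bash
python3 -c "
from h import *
show()"
```

```text
t 20.02 pos [0.5473 0.1557 0.1519] box [ 35.    1.6 151.9] xdir [-0.998 -0.066  0.   ] z [-0. -0. -1.] F [ 1.3 -0.4  1.4] g 0.008
```

>>> {"api": "arm_command", "payload": {
  "motion": [
    [[5.4, 0, 1.4], [0, 0, 0], 1],
    [[5.3, 0, 1.7], [0, 0, 0], 1],
    [[5.2, 0, 2.1], [0, 0, 0], 1],
    [[5.1, 0, 2.5], [0, 0, 0], 1],
    [[5, 0, 2.8], [0, 0, 0], 1],
    [[4.8, 0, 3.1], [0, 0, 0], 1],
    [[4.6, 0, 3.4], [0, 0, 0], 1],
    [[4.4, 0, 3.7], [0, 0, 0], 1]
  ]
}}

```text
time: 20.68
position: [0.508, 0.1532, 0.131]
tool_rot: [-0.104, 3.14, -0.0]
ft_force: [1.3, -0.7, 0.8]
grip_width: 0.006
```

```bash
python3 look.py o side >/dev/null; python3 -c "
from h import *
show()"
```

```text
t 20.73 pos [0.5066 0.1531 0.1302] box [ -5.8   1.8 130.2] xdir [-0.998 -0.067  0.002] z [-0.002 -0.001 -1.   ] F [ 0.4 -0.   0.7] g 0.002
```

View pics/o_side.png

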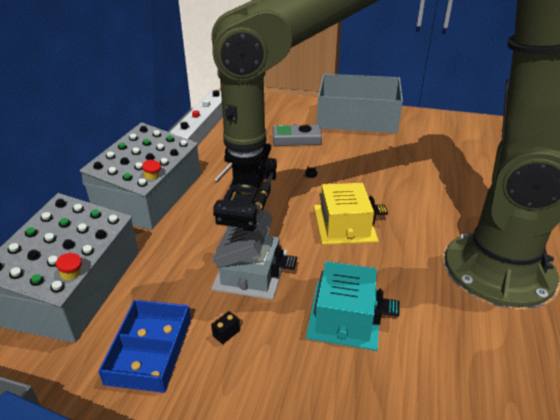

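>>> {"api": "arm_command", "payload": {
  "motion": [
    [[3.4, 0, 3.1], [0, 0, 0], 1],
    [[3.2, 0, 3.3], [0, 0, 0], 1],
    [[3, 0, 3.5], [0, 0, 0], 1],
    [[2.9, 0, 3.7], [0, 0, 0], 1],
    [[2.7, 0, 3.8], [0, 0, 0], 1],
    [[2.5, 0, 3.9], [0, 0, 0], 1],
    [[2.2, 0, 4], [0, 0, 0], 1],
    [[2, 0, 4.1], [0, 0, 0], 1]
  ]
}}

```text
time: 21.4
position: [0.4866, 0.1518, 0.1018]
tool_rot: [-0.104, 3.139, 0.0]
ft_force: [1.3, -1.2, 7.8]
grip_width: 0.008
```

>>> {"api": "arm_command", "payload": {
  "motion": [
    [[1, 0, 2], [0, 0, 0], 1],
    [[1, 0, 2], [0, 0, 0], 1],
    [[0.5, 0, 1.5], [0, 0, 0], 1],
    [[0, 0, 0], [0, 0, 0], 1]
  ]
}}

```text
time: 21.73
position: [0.4842, 0.1518, 0.0965]
tool_rot: [-0.104, 3.139, 0.0]
ft_force: [1.5, -0.1, 2.4]
grip_width: 0.007
```

```bash
python3 -c "
from h import *
show()"
```

```text
t 21.73 pos [0.4842 0.1518 0.0965] box [-28.3   2.   96.5] xdir [-0.998 -0.066 -0.001] z [ 0.001  0.    -1.   ] F [ 1.5 -0.1  2.4] g 0.007
```

>>> {"api": "arm_command", "payload": {
  "motion": [
    [[0.3, 0, 1.5], [0, 0, 0], 1],
    [[0.3, 0, 1.5], [0, 0, 0], 1],
    [[0, 0, 0], [0, 0, 0], 1]
  ]
}}

```text
time: 21.98
position: [0.4831, 0.1517, 0.0934]
tool_rot: [0.104, -3.139, 0.0]
ft_force: [0.9, 0.8, 3.7]
grip_width: 0.009
```

>>> {"api": "arm_command", "payload": {
  "motion": [
    [[0, 0, 1], [0, 0, 0], 1],
    [[0, 0, 1], [0, 0, 0], 1],
    [[0, 0, 0], [0, 0, 0], 1]
  ]
}}

```text
time: 22.23
position: [0.4825, 0.1516, 0.0913]
tool_rot: [0.104, -3.138, 0.0]
ft_force: [-1.0, 0.2, 5.7]
grip_width: 0.001
```

>>> {"api": "arm_command", "payload": {
  "motion": [
    [[0, 0, 1], [0, 0, 0], 1],
    [[0, 0, 0], [0, 0, 0], 1],
    [[0, 0, 0], [0, 0, 0], 1]
  ]
}}

```text
time: 22.48
position: [0.4821, 0.1516, 0.0898]
tool_rot: [0.105, -3.137, 0.0]
ft_force: [-3.1, 0.1, 4.2]
grip_width: 0.01
```

>>> {"api": "arm_command", "payload": {
  "motion": [
    [[0, 0, 1], [0, 0, 0], 1],
    [[0, 0, 0], [0, 0, 0], 1],
    [[0, 0, 0], [0, 0, 0], 1]
  ]
}}

```text
time: 22.73
position: [0.4824, 0.1516, 0.0893]
tool_rot: [0.104, -3.138, 0.001]
ft_force: [-4.4, -0.4, 5.5]
grip_width: 0.009
```

>>> {"api": "arm_command", "payload": {
  "motion": [
    [[0, 0, 1], [0, 0, 0], 1],
    [[0, 0, 0], [0, 0, 0], 1],
    [[0, 0, 0], [0, 0, 0], 1]
  ]
}}

```text
time: 22.98
position: [0.4823, 0.1516, 0.0892]
tool_rot: [0.104, -3.138, 0.001]
ft_force: [-6.1, -1.1, 11.6]
grip_width: 0.007
```

```bash
python3 look.py p side wrist scene>/dev/null; python3 -c "
from h import *
show()
a=[cv2.imread(f'pics/p_{n}.png')[q[1]:q[3],q[0]:q[2]] for n,q in {'side':(205,200,305,300),'scene':(260,130,360,230)}.items()]
cv2.imwrite('pics/p_s.png',cv2.resize(np.hstack(a),None,fx=4,fy=4,interpolation=cv2.INTER_CUBIC))"
```

```text
t 23.13 pos [0.4823 0.1516 0.0892] box [-30.1   2.   89.2] xdir [-0.998 -0.066  0.002] z [-0.002 -0.001 -1.   ] F [-6.  -0.5 12. ] g 0.006
```

View pics/p_s.png

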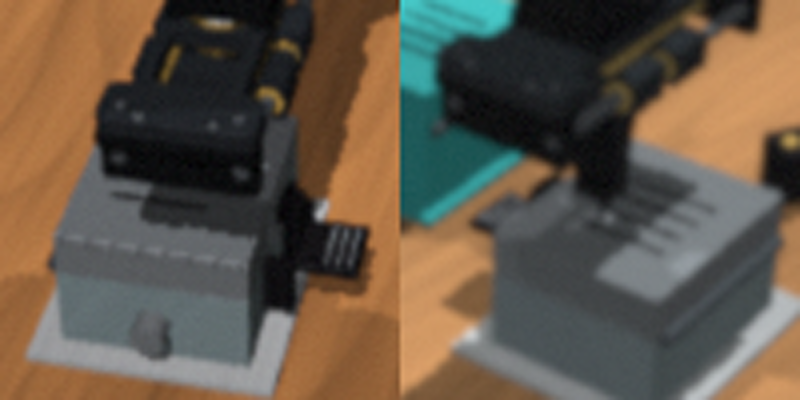

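The lid is at its hard stop: 12 N gives no further motion, tip at 75.2 mm. Lift off gently and check that it stays shut.

>>> {"api": "arm_command", "payload": {
  "motion": [
    [[0, 0, -3], [0, 0, 0], 1],
    [[0, 0, -5], [0, 0, 0], 1],
    [[0, 0, -20], [0, 0, 0], 1],
    [[0, 0, -30], [0, 0, 0], 1],
    [[0, 0, -35], [0, 0, 0], 1],
    [[0, 0, -35], [0, 0, 0], 1],
    [[0, 0, -30], [0, 0, 0], 1],
    [[0, 0, 0], [0, 0, 0], 1]
  ]
}}

```text
time: 23.8
position: [0.4867, 0.1526, 0.2531]
tool_rot: [-0.103, 3.129, 0.003]
ft_force: [1.2, 0.6, 0.0]
grip_width: 0.004
```

>>> {"api": "arm_command", "payload": {
  "motion": [
    [[-20, 0, 0], [0, 0, 0], 1],
    [[-25, 0, 0], [0, 0, 0], 1],
    [[-25, 0, 0], [0, 0, 0], 1],
    [[-20, 0, 0], [0, 0, 0], 1],
    [[0, 0, 0], [0, 0, 0], 1],
    [[0, 0, 0], [0, 0, 0], 1]
  ]
}}

```text
time: 24.3
position: [0.5734, 0.1572, 0.245]
tool_rot: [0.103, -3.138, -0.0]
ft_force: [-0.3, -0.7, 0.5]
grip_width: 0.004
```

```bash
python3 look.py q side wrist scene>/dev/null; python3 -c "
from h import *
show(); v,u=np.mgrid[0:420,0:560]
for n in ['side','scene','wrist']:
    z=np.load(f'pics/q_{n}.npz'); d=z['d'].ravel(); st=dict(position=z['pos'],tool_rot=z['rot'])
    B=RB.inv().apply(pix2world(n,u.ravel(),v.ravel(),d,st)-BC)*1000
    m=(d>0)&(abs(B[:,0])<45)&(abs(B[:,1])<52)&(B[:,2]>55)&(B[:,2]<130)
    q=B[m]; f=m&(B[:,0]<-25); k=m&(B[:,0]>15); print(n,len(q),'lid z front',np.median(B[f,2]).round(1),'back',np.median(B[k,2]).round(1))
    f=(d>0)&(B[:,0]<-78)&(B[:,0]>-95)&(abs(B[:,1])<18)&(B[:,2]>20); print('pad z',np.median(B[f,2]).round(1),f.sum())
a=[cv2.imread(f'pics/q_{n}.png')[r[1]:r[3],r[0]:r[2]] for n,r in {'side':(205,200,305,300),'scene':(260,130,360,230)}.items()]
cv2.imwrite('pics/q_s.png',cv2.resize(np.hstack(a),None,fx=4,fy=4,interpolation=cv2.INTER_CUBIC))"
```

```text
t 24.45 pos [0.5724 0.1577 0.2462] box [ 60.1   1.9 246.2] xdir [-0.998 -0.067  0.001] z [-0.001 -0.    -1.   ] F [-0.8 -0.5  0.1] g 0.007
side 1413 lid z front 76.2 back 76.0
pad z 40.1 104
scene 1241 lid z front 76.7 back 76.4
pad z 40.9 47
wrist 9645 lid z front 76.9 back 76.6
pad z 40.9 495
```

View pics/q_s.png

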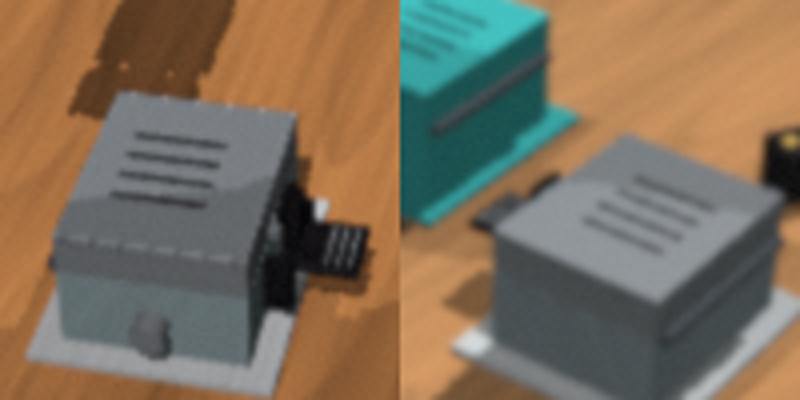

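View pics/q_wrist.png

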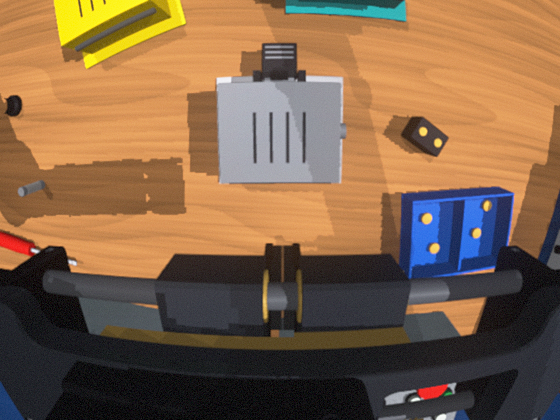

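The lid stays shut: its top is level at 76 mm in all three cameras. The pad is back at 40–41 mm and the robot is clear. Handing in.

```bash
python3 -c "
from h import *
print(ctrl.close_job())"
```

```text
the job is handed in; nothing more can be done
None
```

The job is done and handed in at about 24.5 s of the 72 s allowed. I pressed the thumb latch by feel (about 7 N) and the lid popped open. The thick fuse went into the bore and down to its floor, and I swung the lid down along its arc until it stopped hard at about 12 N.

**Last checks**
- **Lid:** after lifting off, its top reads a level 76–77 mm in all three cameras, so it is shut and holding.
- **Latch:** the pad is back at 40–41 mm. I had no direct reading of its joint angle.
- **Fuse:** before I shut the lid its top measured 68.0 mm, which is fully home. The lid now hides it, so I couldn't check it again.
- **Bystanders and robot:** the thin fuse, knob cap, contact block and screwdriver look untouched in the pictures; I didn't re-measure them. The robot is clear of everything.

**What disagreed**
- **Camera frames:** the wrist and fixed cameras put the box 2–3 mm apart, so I lined the fuse up with the bore in close wrist pictures.
- **Spring contact:** I expected 3–12 N pushing past it but felt no force above about 1–2 N. There was only a firm stop of about 7 N at the floor, at the height expected.

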